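# Hang the lift-off guard door on the vial shaker and shut it

### The job

Take the guard door out of its holder by the grip tab on its top, hang it gently on the vial shaker by lowering both hinge knuckles onto the two upright hinge pins until it is fully seated, then swing it shut against the frame and let go. The hinge pins are thin and bend if the door is forced, the exact pin position has to be found by feel, and the other things on the bench must stay where they are.

Things in the scene. Friction and masses are not known exactly. Their poses are not given: they have to be found in the camera images.
- housing: White open-topped guard frame of a vial shaker, fixed. +x goes into it, open front looks to -x, +z up. Origin: on the worktop under the NOMINAL hinge axis, left front corner (+y is left). It reaches to x = +139, y = -141 mm; 135 mm high (left, back walls 110). Hinge post 20 x 18 mm, 122 mm high, 29 mm left of the axis. The hinge takes 40 N from the door, knocks included, before it bends.
- lower_pin (a point): NOMINAL tip of the lower pin, 50 mm above the worktop. Each pin: upright steel, 8 mm diameter, 20 mm long, 1 mm chamfer at its tip, standing on a round shoulder 18 mm wide, 8 mm thick, on an arm from the post. The post is screwed in crossed slots: both real pins are off this nominal axis by up to 6 mm along the housing's x and 8 mm along its y, rigid, new each time, not in the measured pose.
- upper_pin (a point): NOMINAL tip of the upper pin, 130 mm up, straight above the lower one, off by the same hidden amount; shoulder tops at 110 and 30 mm. Bring the door in level from the front, 22 to 45 mm above its seated height (the lower knuckle must pass between the two arms), then lower. Seated, the door's origin is 12 mm up; a knuckle missing its pin by 13 mm lands beside it at that height: it is not held.
- keeper (a point): Centre of the underside (157 mm up) of a steel keeper plate, 50 (x) x 30 (y) x 4 mm, on the frame's right front. It hangs 10 mm over the shut door's free top corner, so the door cannot be lowered on while shut: hang it about 40 to 80 degrees open, then swing it in under the keeper.
- stop (a point): Middle of the front face of the stop strip on the frame's right front (30 mm wide, 130 mm high, face 6.5 mm behind the nominal hinge axis), which the panel's free edge touches when shut.
- door: Loose guard door, 0.22 to 0.4 kg: clear panel, 8 (x) x 108 x 135 mm, y = -22 to -130 mm. Origin on the axis of its two hinge bores, level with the panel's lower edge; z up. Knuckles: tubes 18 mm outside, 11 mm bore, 20 mm high, lower ends at z = 18 and 98 mm, on straps 6 mm thick. Axes parallel to the housing's when shut; opening is a negative turn about z. It starts upright in the holder.
- door_tab (a point): Centre of the black grip tab on the door's top edge (door frame 0, -55, 150 mm), 10 mm thick (door x), 40 mm wide (y), 30 mm high: grip it from above, closing along the door's x.
- door_edge (a point): Middle of the door's free edge (door frame 0, -130, 67.5 mm); with the door shut it is at about +2.5 mm along the housing's x axis.
- stand: Fixed grey holder of the door: base 80 x 90 x 6 mm with four cheeks 49 mm high that leave a slot 11 mm wide along its y axis. Origin on the worktop under its centre. The panel's lower edge stands 6 mm up; lift it straight up by 50 mm or more.
- spanner: Bystander: small steel spanner, 145 mm long, loose on the bench; origin under its centre.
- dish: Bystander: petri dish, 58 mm diameter, 14 mm high, loose; origin under its centre.
- loose_vial: Bystander: vial with screw cap, 27 mm diameter, 61 mm high, loose; origin under its centre.
- squeeze_bottle: Bystander: wash bottle with bent spout, 62 x 88 x 165 mm, loose; origin under its centre.

How it is judged (in metres and radians):
At the end, for the whole second after the job is handed in: The door hangs upright (within 0.06 rad) on both pins, fully down on the shoulders (its origin 12 mm above the housing's origin, within 3 mm, and within 13 mm of it sideways), shut (free edge within about 6 mm of the stop strip), released and at rest (z of door in the frame of housing between 0.009 and 0.015 m and horizontal distance between door and housing below 0.013 m and angle between door's own z axis and vertical below 0.06 rad and x of door_edge in the frame of housing between -0.004 and 0.008 m and linear speed of door below 0.02 m/s); the robot touches nothing.
It fails at once if the door is pressed on the shaker or its hinge with more than 40 N (contact force between door and housing above 40 N).
It fails at once if a bystander is displaced by more than 20 mm (distance of any of spanner, dish, loose_vial, squeeze_bottle from where it was at the start of the episode above 0.02 m).
It also fails if it takes over 72 s, if anything falls off the work surface, if the arm or the gripper's body presses on something with over 40 N, if the wrist force passes 120 N, or if a joint passes its speed limit or range.

### The arm

A 6-joint arm with a two-finger parallel gripper is mounted at the origin on a cart in front of the work surface, level with it; the furniture and walls round the work are solid. World frame = base frame: x ahead of the robot, y to its left, z up, the work surface at z = 0. Lengths are in mm, angles in rad, forces in N, time in s.
With the tool pointing down it reaches from about 325 to 775 mm from the base axis. Payload 9.3 kg.
Tool frame: the origin (TCP) lies on the centre line of the jaws, within the pads' length; the fingertips stand arm.nose_length ahead of it and the grasp point (between the pads) lies 2 mm behind it (arm.nose_length is the distance from the TCP to the fingertips, in mm); z points along the fingers, y is the direction in which the jaws open and shut (so a half turn about z gives the same grasp; the last joint's range is limited). The gripper opens to 85 mm and grips with 20 to 120 N. Pads are 22 mm wide; open, the fingers measure 114 mm over their backs; the gripper's body (76 mm by 85 mm) begins 54 mm behind the grasp point. The pads swing forward as they close: fully open they stand 13 mm farther back than shut.
Start: joints at [-1.447, 0.259, 0.021, 1.334, 0, 1.418], TCP at [150.297, -529.063, 248.279] pointing down, gripper open.
Joint ranges: [-3.04, 3.04], [-0.91, 1.82], [-1.04, 1.36], [-1.92, 1.95], [-1.52, 1.45], [-3.14, 3.14]. Speed limits (rad/s): [2.22, 2.22, 2.79, 3.14, 3.14, 3.14].

### API

Orientations are given as a rotation vector (axis times angle).
In Python, from plant import arm gives the robot as it stands.
- The arm moves only by the shell command python3 -m jog 'ROWS' [FORCE]. ROWS is JSON, a list of rows, each an object with "fingers": the gripper's target within -1 to 1 (shut at 1, half-way at 0, fully open at -1); "delta_pos": the shift along the tool's x, y, z in units of 50 mm (1.0 is 50 mm), a list of three; "turn": the turn, a rotation vector about the tool's x, y, z in units of 8 degrees (1.0 is 8 degrees), a list of three. A call has exactly 5 rows; each row shifts and turns the commanded pose from where the row before left it, along the tool's axes as they then stand; what a row does not reach is not made up. A row lasts 1/8 s, in which the tool goes at most 62.5 mm and 10.7 degrees, less where a joint would pass 70% of its speed; a pose out of reach is approached as far as the arm can. A call is refused whole if a number of a shift passes 1 or a number of a turn 1, either way. A call with a gripper value outside its range is refused whole. The fingers move at their own pace and stop on an object; FORCE is the grip in N (left out, the last holds). Time passes only in rows, so rows that do not move let the fingers close, or fill a call up. It gives the time, the measured TCP pose, the force and the opening at its end, in the units of the state.
- arm.get_obs(): the state, without advancing time (a new reading comes with each control period).
- arm.capture(name): name is "scene" or "top" or "wrist"; returns (picture, depth): 384x512x3 uint8, blue, green, red; 384x512 float32, mm along the optical axis (not along the pixel's ray), 0 where there is no reading.
- arm.get_calibration(name): a dict with "fx", "fy", "cx", "cy" (pixels), "world_from_camera" (4x4, takes a point from camera to world coordinates); the wrist camera has in their place "mount" (4x4, takes a point from camera to tool coordinates, whose origin is the TCP and whose axes are the flange's). Camera axes: x right, y down, z forward; pixel columns grow to the right and rows downward; lengths in mm; the calibration is good to about 2 mm. A picture is of the moment at which its call begins: read the wrist's pose just before it. get_calibration takes no time and is no camera call.
- arm.close_job(): hands the job in, once; it reports no verdict.
The state is a dict: "time": time; "joint_positions": joint angles; "qd": joint speeds; "effort": joint torques, N m; "tool_pos": TCP position; "ee_rot": TCP orientation; "ft_force": force on the tool from outside, world axes, zero at the start; "wrist_torque": the same for the moment, N m; "gripper_width": opening from 0.0 (shut) to 1.0 (fully open).
Only numpy, scipy, OpenCV 4.12 (cv2) and the standard library are available. Lean on these libraries where they do the work, as an engineer would, in place of code of your own. Each camera call takes 0.05 s, during which the arm holds its last target.

## Working session

There is one attempt and no reset: what is moved stays moved. The work goes in short steps, Python scripts to look and compute and a shell command to move; the robot and the scene stay as the last step left them, time stands still between calls to the robot, and variables do not carry over. Pictures are saved under pics/ and viewed, and the job is handed in when it is done.

```bash
ls; mkdir -p pics
cat > h.py <<'E'
import numpy as np, cv2
from plant import arm
from scipy.spatial.transform import Rotation as R
def cap(name,fn):
    o=arm.get_obs(); im,d=arm.capture(name); cv2.imwrite(f'pics/{fn}.png',im); c=arm.get_calibration(name)
    if name=='wrist':
        T=np.eye(4);T[:3,:3]=R.from_rotvec(o['ee_rot']).as_matrix();T[:3,3]=o['tool_pos'];W=T@np.array(c['mount'])
    else: W=np.array(c['world_from_camera'])
    np.savez(f'pics/{fn}.npz',im=im,d=d,W=W,K=np.array([c['fx'],c['fy'],c['cx'],c['cy']]))
def load(fn):
    z=np.load(f'pics/{fn}.npz'); return z['im'],z['d'],z['W'],z['K']
def pt(fn,u,v,z=None):
    im,d,W,K=load(fn); r=np.array([(u-K[2])/K[0],(v-K[3])/K[1],1.])
    if z is None:
        return (W@np.append(r*d[int(round(v)),int(round(u))],1))[:3]
    o=W[:3,3]; w=W[:3,:3]@r; return o+w*(z-o[2])/w[2]
def cloud(fn):
    im,d,W,K=load(fn); v,u=np.mgrid[:d.shape[0],:d.shape[1]]
    P=np.stack([(u-K[2])/K[0]*d,(v-K[3])/K[1]*d,d,np.ones_like(d)],-1)@W.T
    P=P[...,:3].copy(); P[d==0]=np.nan; return P
def proj(fn,p):
    im,d,W,K=load(fn); c=np.linalg.inv(W)@np.append(p,1); return K[0]*c[0]/c[2]+K[2],K[1]*c[1]/c[2]+K[3]
E
python3 - <<'E'
from h import *
print(arm.get_obs(), arm.nose_length)
cap('scene','s0');cap('top','t0');cap('wrist','w0')
for n in('scene','top','wrist'):print(arm.get_calibration(n))
E
```

```text
pics
{'time': 0.0, 'joint_positions': array([-1.44659411e+00,  2.59168800e-01,  2.07434851e-02,  1.33366813e+00,
       -1.74171328e-05,  1.41820333e+00]), 'qd': array([-0.00019039,  0.00107457, -0.00103376, -0.00062921, -0.00060564,
       -0.00023073]), 'effort': array([-5.70629545e-04, -5.55639267e+01,  3.44531286e+01,  1.37172683e-02,
       -2.30151836e-04, -7.64053652e-06]), 'tool_pos': array([ 150.26305024, -528.8079092 ,  247.6716558 ]), 'ee_rot': array([-3.11026894e+00, -4.33223304e-01, -1.56570424e-06]), 'ft_force': array([ 0.24504115, -0.64420075,  0.30157558]), 'wrist_torque': array([ 0.04334024, -0.01827403,  0.01054794]), 'gripper_width': 1.0017482792865906} 17.0
{'fx': 441.3135533202599, 'fy': 441.3135533202599, 'cx': 263.3662683653677, 'cy': 189.3592489562061, 'world_from_camera': array([[ 9.86961439e-01,  1.06757744e-01, -1.20457058e-01,
         6.40648603e+02],
       [ 1.60928330e-01, -6.68601150e-01,  7.25999019e-01,
        -7.43722459e+02],
       [-3.03170992e-03, -7.35917989e-01, -6.77063898e-01,
         8.90758423e+02],
       [ 0.00000000e+00,  0.00000000e
[... 267 characters left out ...]
9.99667422e-01, -2.00139674e-02,  1.62630175e-02,
         1.10178556e+02],
       [-1.25071117e-02, -1.75234217e-01, -9.84447328e-01,
         1.05095423e+03],
       [ 0.00000000e+00,  0.00000000e+00,  0.00000000e+00,
         1.00000000e+00]])}
{'fx': 337.1743480326875, 'fy': 337.1743480326875, 'cx': 254.1055528555667, 'cy': 187.08819112958588, 'mount': array([[-1.37385684e-03, -9.60475172e-01, -2.78362276e-01,
         7.12013490e+01],
       [ 9.99998872e-01, -1.48838678e-03,  2.00110629e-04,
         8.23242198e-01],
       [-6.06512021e-04, -2.78361687e-01,  9.60476134e-01,
        -1.26409508e+02],
       [ 0.00000000e+00,  0.00000000e+00,  0.00000000e+00,
         1.00000000e+00]])}
```

View pics/s0.png

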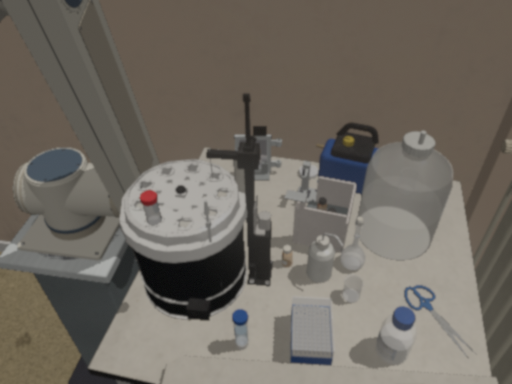

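View pics/t0.png

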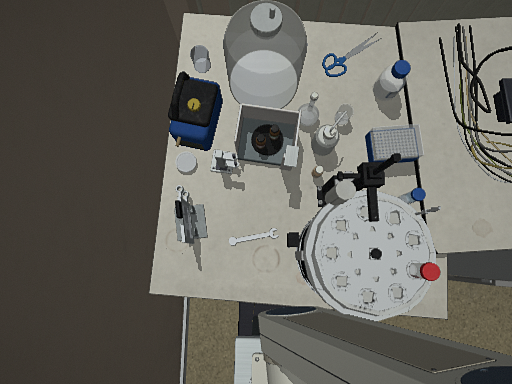

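View pics/w0.png

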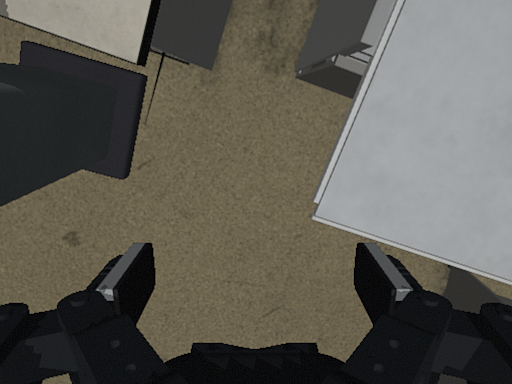

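Run:
```python
from h import *
im=load('t0')[0]; cv2.imwrite('pics/t0c.png',cv2.resize(im[90:270,150:360],None,fx=3.8,fy=3.8,interpolation=cv2.INTER_CUBIC)[:600,:800])
im=load('s0')[0]; cv2.imwrite('pics/s0c.png',cv2.resize(im[90:290,220:380],None,fx=4,fy=4,interpolation=cv2.INTER_CUBIC)[:600])
cv2.imwrite('pics/s0c.png',cv2.resize(im[110:290,210:400],None,fx=3.3,fy=3.3,interpolation=cv2.INTER_CUBIC)[:600])
for n,l in (('t0',[(187,200),(195,220),(225,160),(291,155),(265,135),(187,162),(318,175),(255,237),(328,137),(371,175),(297,240),(380,205),(376,255)]),):
  for u,v in l: print(u,v,pt(n,u,v).round())
```

```text
187 200 [498. 293.  37.]
195 220 [449. 274.   4.]
225 160 [608. 197.  35.]
291 155 [592.  31. 163.]
265 135 [683.  90.  26.]
187 162 [606. 302.  14.]
318 175 [571. -50.  43.]
255 237 [407. 112.   4.]
328 137 [651. -64. 120.]
371 175 [498. -86. 392.]
297 240 [400.   5.  47.]
380 205 [ 463. -137.  274.]
376 255 [ 364. -120.  292.]
```

View pics/t0c.png

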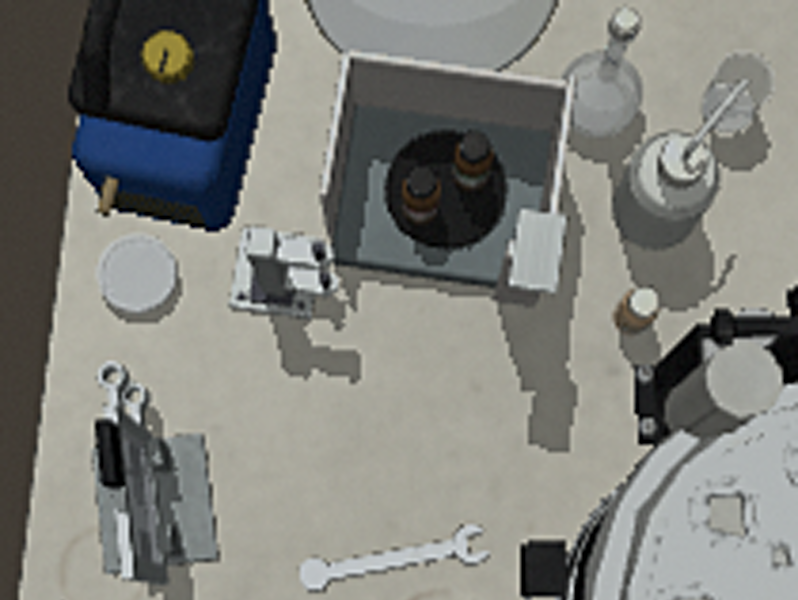

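View pics/s0c.png

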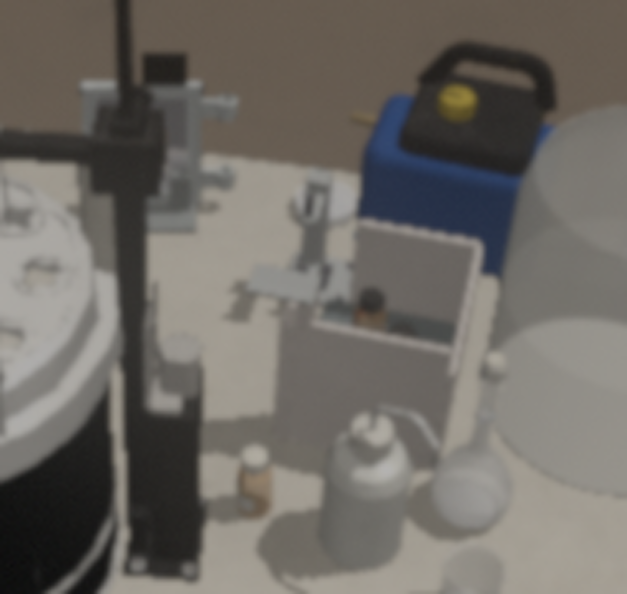

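Run:
```python
from h import *
P=cloud('t0'); Q=P.reshape(-1,3); S=cloud('s0').reshape(-1,3); Q=np.vstack([Q,S]); Q=Q[~np.isnan(Q[:,0])]
xs=np.arange(-100,900,50); ys=np.arange(450,-700,-50)
print('      '+' '.join('%4d'%x for x in xs))
for y in ys:
    print('%5d '%y+' '.join('%4d'%(m.max() if len(m:=Q[(abs(Q[:,0]-x)<25)&(abs(Q[:,1]-y)<25),2]) else -999) for x in xs))
o=arm.get_obs(); print(R.from_rotvec(o['ee_rot']).as_matrix().round(3))
```

```text
-100  -50    0   50  100  150  200  250  300  350  400  450  500  550  600  650  700  750  800  850
  450 -999 -999  198  444  400  425  401  428  466  462  346  359  461  456  463  469  470  468  481  485
  400 -367 -201  454  456  459  465  549  559  570  581  591  601  612  623  633  638  600  530  496  498
  350 -766 -765 -764 -762 -765 -762 -999    5    7    8    6    9    7    6   20  124  156    3 -999    3
  300 -762 -763 -765 -763 -761 -763 -999    6    6    7  145  173  173    9  114  154  202  203  199   64
  250 -763 -761 -762 -763 -762 -763 -999    7    6    5  141   53   42    7   11  158  176  172  158   67
  200 -766 -766 -765 -672 -675 -671 -999    7    6    6    9    6    6    7  125   11  156  159  241  245
  150 -999 -999 -999    4    5    5 -999    6    6    6   10    7    7    5  130  113  112  241  269  308
  100 -999 -999 -999   17  159  206  232  234    6    8   10    5    7    6   26   92   90  246  308  337
   50 -999  209  210  211  197  383  406  410    7    7   49    7    5  164  164   91  113  240  269  308
    0  196  210  211  211  199  430  582  589 
[... 810 characters left out ...]
99 -999 -999 -999 -999 -999    5    6    5    6   29   30   30   30   31   30   30   33   31   31
 -450 -999 -999 -999 -999 -763 -999 -999 -999 -999 -999   30   29   29   30  132  145  115   40   43   70
 -500 -999 -999 -999 -765 -762 -999 -999 -999 -999 -999   30   30   31  152  148  163   37   41   94   96
 -550 -999 -999 -999 -767 -763 -999 -999 -999 -999 -999   29   29   30   72   60   68   95   96   96   95
 -600 -999 -999 -999 -761 -761 -999 -999 -999  -89  -89  -88 -999 -999 -999 -999 -999   30   29 -999   29
 -650 -999 -999 -999 -765 -766 -999 -999 -999 -170 -999 -101 -999 -999 -999 -999 -999 -999 -999 -999 -999
[[ 0.962  0.273 -0.   ]
 [ 0.273 -0.962  0.001]
 [ 0.    -0.001 -1.   ]]
```

```bash
python3 -m jog '[{"fingers":-1,"delta_pos":[0.6,-0.66,-0.84],"turn":[0,0,0]},{"fingers":-1,"delta_pos":[0.6,-0.66,-0.84],"turn":[0,0,0]},{"fingers":-1,"delta_pos":[0.6,-0.66,-0.84],"turn":[0,0,0]},{"fingers":-1,"delta_pos":[0.6,-0.66,-0.84],"turn":[0,0,0]},{"fingers":-1,"delta_pos":[0.6,-0.66,-0.84],"turn":[0,0,0]}]' 60
python3 - <<'E'
from h import *
P=cloud('t0'); 
# wall
Q=cloud('s0').reshape(-1,3); Q=Q[(Q[:,1]>330)&(Q[:,2]>50)]; print(len(Q), np.percentile(Q[:,1],[1,10,50,90]) if len(Q) else '')
Q=P.reshape(-1,3); Q=Q[(Q[:,1]>330)&(Q[:,2]>180)]; print(len(Q), np.percentile(Q[:,1],[1,10,50,90]) if len(Q) else '')
E
```

```text
time: 0.78
tool_pos: [249.8, -327.8, 459.6]
ee_rot: [3.112, 0.433, 0.0]
ft_force: [0.9, -1.2, 0.4]
gripper_width: 1.004
56531 [371.52021388 415.79137087 419.0278245  422.04505647]
46469 [417.27696838 417.99902445 418.8628437  419.70194138]
```

```bash
python3 -m jog '[{"fingers":-1,"delta_pos":[0.65,-0.98,0],"turn":[0,0,0]},{"fingers":-1,"delta_pos":[0.65,-0.98,0],"turn":[0,0,0]},{"fingers":-1,"delta_pos":[0.65,-0.98,0],"turn":[0,0,0]},{"fingers":-1,"delta_pos":[0.65,-0.98,0],"turn":[0,0,0]},{"fingers":-1,"delta_pos":[0.65,-0.98,0],"turn":[0,0,0]}]'
python3 - <<'E'
from h import *
P=cloud('t0'); im=load('t0')[0]
# door/stand points
for lab,(x0,x1,y0,y1,z0,z1) in {'tab':(400,560,240,340,155,185),'panel':(400,560,240,340,60,150),'kn':(500,570,240,340,60,185),'cheek':(400,560,220,360,40,60),'base':(380,560,200,360,9,14)}.items():
    m=(P[...,0]>x0)&(P[...,0]<x1)&(P[...,1]>y0)&(P[...,1]<y1)&(P[...,2]>z0)&(P[...,2]<z1)
    q=P[m]; print(lab,len(q),q.min(0).round(),q.max(0).round()) if len(q) else 0
E
```

```text
time: 1.4
tool_pos: [338.8, -47.4, 458.3]
ee_rot: [3.111, 0.432, 0.001]
ft_force: [1.9, -0.8, 0.7]
gripper_width: 1.002
tab 101 [440. 282. 155.] [480. 297. 174.]
panel 327 [400. 276.  60.] [523. 306. 150.]
kn 55 [500. 290. 106.] [523. 306. 127.]
cheek 142 [401. 266.  40.] [521. 306.  59.]
base 39 [403. 243.   9.] [483. 328.  13.]
```

```bash
python3 -m jog '[{"fingers":-1,"delta_pos":[0.62,-0.86,0],"turn":[0,0,0]},{"fingers":-1,"delta_pos":[0.62,-0.86,0],"turn":[0,0,0]},{"fingers":-1,"delta_pos":[0.62,-0.86,0],"turn":[0,0,0]},{"fingers":-1,"delta_pos":[0.62,-0.86,0],"turn":[0,0,0]},{"fingers":-1,"delta_pos":[0.62,-0.86,0],"turn":[0,0,0]}]'
python3 - <<'E'
from h import *
cap('wrist','w1')
E
```

```text
time: 2.02
tool_pos: [429.4, 201.8, 458.2]
ee_rot: [3.111, 0.434, 0.0]
ft_force: [0.1, -0.7, 0.3]
gripper_width: 1.0
```

View pics/w1.png

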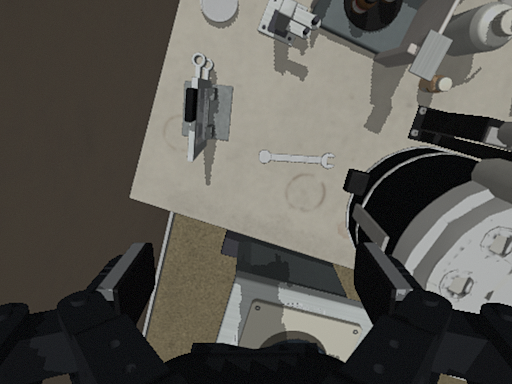

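```bash
python3 -m jog '[{"fingers":-1,"delta_pos":[0.45,0,0.1],"turn":[0,0,0]},{"fingers":-1,"delta_pos":[0.45,0,0.1],"turn":[0,0,0]},{"fingers":-1,"delta_pos":[0.45,0,0.1],"turn":[0,0,0]},{"fingers":-1,"delta_pos":[0.45,0,0.1],"turn":[0,0,0]},{"fingers":-1,"delta_pos":[0.45,0,0],"turn":[0,0,0]}]'
python3 - <<'E'
from h import *
cap('wrist','w2')
im=load('w2')[0]; cv2.imwrite('pics/w2c.png',cv2.resize(im[0:290,130:512],None,fx=2.05,fy=2.05,interpolation=cv2.INTER_CUBIC)[:600,:800])
E
```

```text
time: 2.7
tool_pos: [538.0, 230.8, 437.7]
ee_rot: [3.111, 0.433, -0.002]
ft_force: [0.3, -0.8, 0.3]
gripper_width: 1.001
```

View pics/w2c.png

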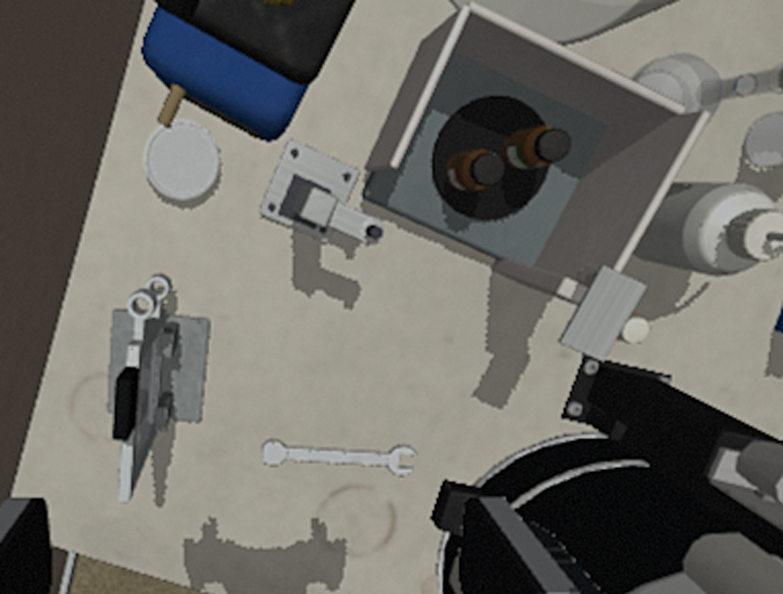

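Run:
```python
from h import *
im=load('w2')[0]
def crop(u0,v0,w,h,s,fn): cv2.imwrite(f'pics/{fn}.png',cv2.resize(im[v0:v0+h,u0:u0+w],None,fx=s,fy=s,interpolation=cv2.INTER_CUBIC))
crop(170,120,80,130,4.5,'w2door'); crop(245,60,80,60,10,'w2hinge'); crop(300,0,190,180,3.3,'w2hous')
```

```text
(no output)
```

View pics/w2door.png

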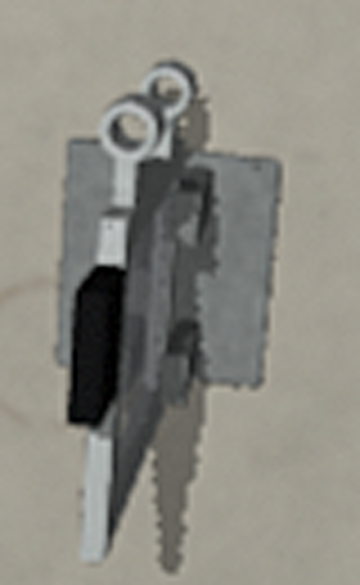

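View pics/w2hinge.png

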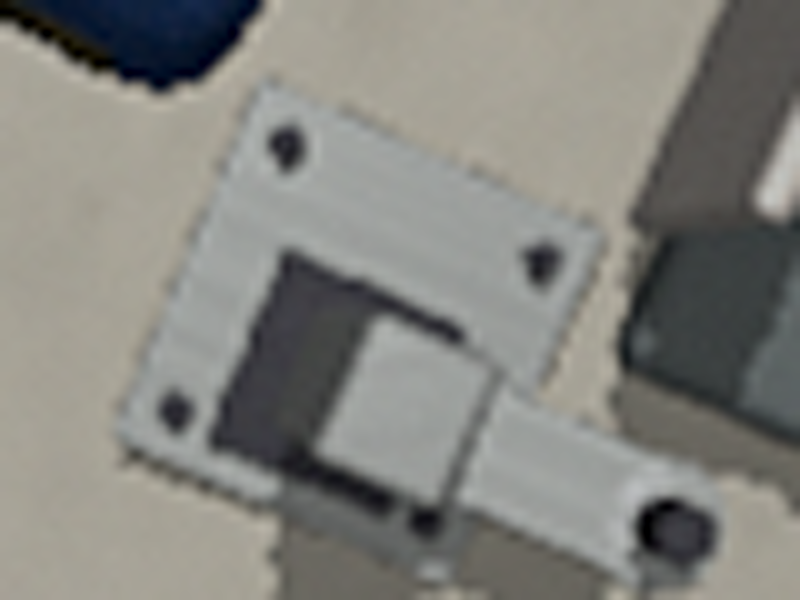

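View pics/w2hous.png

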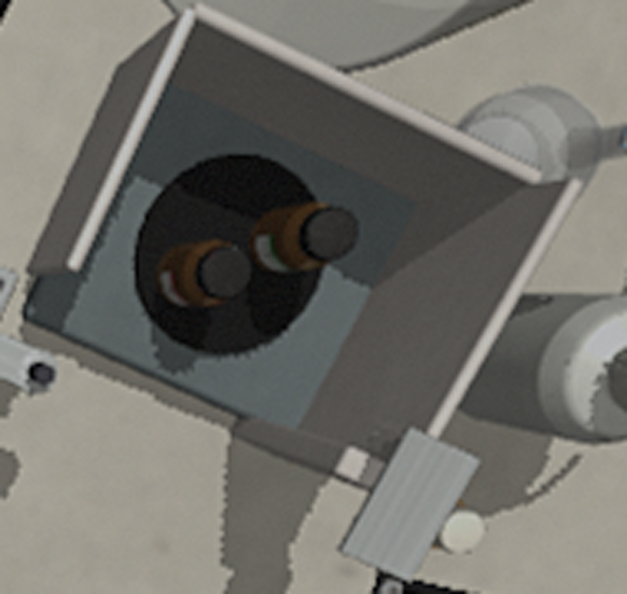

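```bash
cat > m2.py <<'E'
from h import *
H=lambda a,b,z:pt('w2',245+a/10-.45,60+b/10-.45,z)
D=lambda a,b,z:pt('w2',170+a/4.5-.4,120+b/4.5-.4,z)
G=lambda a,b,z:pt('w2',300+a/3.3-.35,0+b/3.3-.35,z)
f=lambda p:p[:2].round(1)
pin=H(683,532,130); post=H(407,410,122)
print('pin',f(pin),'post',f(post),np.linalg.norm((pin-post)[:2]), 'ang -y', np.degrees(np.arctan2(*(pin-post)[[1,0]])))
pc=[H(*c,122) for c in((378,318),(497,375),(437,497),(315,450))]
for i in range(4):
    e=pc[(i+1)%4]-pc[i]; print('post edge',np.linalg.norm(e[:2]).round(1),np.degrees(np.arctan2(e[1],e[0])).round(1))
# walls
bl=G(197,8,110); br=G(540,180,110); rr=G(577,182,135); rf=G(435,430,135); lf=G(75,266,110); ll=G(188,15,110)
for n,a,b in(('back',bl,br),('right',rf,rr),('left',lf,ll)):
    e=b-a; print(n,f(a),f(b),np.linalg.norm(e[:2]).round(1),np.degrees(np.arctan2(e[1],e[0])).round(2))
k=[G(*c,161) for c in((415,428),(480,462),(408,578),(341,548))]
for i in range(4):
    e=k[(i+1)%4]-k[i]; print('keeper',f(k[i]),np.linalg.norm(e[:2]).round(1),np.degrees(np.arctan2(e[1],e[0])).round(1))
print('keeper c',f(np.mean(k,0)))
up=D(130,127,124); lo=D(170,88,44); print('knuckles',f(up),f(lo))
pe=[D(*c,141) for c in((127,212),(103,212),(80,562),(102,562))]
print('panel top',[f(p) for p in pe]); 
m0=(pe[0]+pe[1])/2;m1=(pe[2]+pe[3])/2;e=m0-m1;print('len',np.linalg.norm(e[:2]),'ang',np.degrees(np.arctan2(e[1],e[0])))
tb=[D(*c,171) for c in((68,423),(104,430),(75,290))]; print('tab',[f(p) for p in tb])
e=up-m1; print('ang kn-free',np.degrees(np.arctan2(e[1],e[0])),np.linalg.norm(e[:2]))
E
python3 m2.py
```

```text
pin [599.4 170.2] post [604.1 207.3] 37.41906347533383 ang -y -97.24912585881464
post edge 16.7 -98.7
post edge 16.7 170.3
post edge 16.8 85.4
post edge 17.9 -9.5
back [738.7 154.2] [719.    7.3] 148.2 -97.64
right [620.1  20.1] [715.8   7.5] 96.6 -7.49
left [641.1 167.8] [735.6 156.6] 95.1 -6.79
keeper [618.   41.2] 28.1 -100.0
keeper [613.1  13.6] 47.7 171.0
keeper [565.9  21.1] 28.8 82.3
keeper [569.8  49.6] 48.9 -9.8
keeper c [591.7  31.4]
knuckles [515.6 299.4] [515.9 298.3]
panel top [array([495.1, 292.7]), array([493.2, 299.3]), array([384.5, 281.7]), array([386.3, 275.2])]
len 110.14559865194404 ang 9.17426258061136
tab [array([440.5, 291.8]), array([441.2, 281.8]), array([478.3, 298.2])]
ang kn-free 9.134234148787957 131.85804591748354
```

```bash
python3 - <<'E'
from h import *
for u,v in((200,260),(300,190),(330,130),(170,150),(250,140)): print(pt('w2',u,v).round(1))
print('dish',pt('w2',219,79).round(1),'keeper',pt('w2',424,152).round(1),'post',pt('w2',285,100).round(1))
E
python3 -m jog '[{"fingers":-1,"delta_pos":[0,0,0],"turn":[0,0,0.84]},{"fingers":-1,"delta_pos":[-0.33,-0.36,0.98],"turn":[0,0,0]},{"fingers":-1,"delta_pos":[-0.33,-0.36,0.98],"turn":[0,0,0]},{"fingers":-1,"delta_pos":[-0.33,-0.36,0.98],"turn":[0,0,0]},{"fingers":-1,"delta_pos":[-0.33,-0.36,0.98],"turn":[0,0,0]}]'
python3 - <<'E'
from h import *
cap('wrist','w3'); o=arm.get_obs(); print(o['tool_pos'],R.from_rotvec(o['ee_rot']).as_matrix().round(3))
E
```

```text
[286.5 262.9   1.2]
[466.4 126.5   2.7]
[578.4 110.4   1.3]
[473.8 358.3   2.7]
[526.5 233.5   2.1]
dish [606.4 305.8  13.3] keeper [592.4  32.3 161.9] post [604.7 207.9 123.2]
time: 3.38
tool_pos: [469.1, 226.8, 243.2]
ee_rot: [-3.064, -0.404, 0.011]
ft_force: [0.6, -0.3, 0.2]
gripper_width: 1.002
[463.15867962 226.14453919 236.02052319] [[ 0.965  0.26  -0.027]
 [ 0.261 -0.964  0.047]
 [-0.014 -0.052 -0.999]]
```

View pics/w3.png

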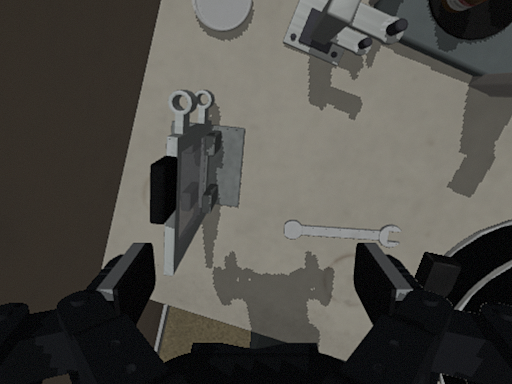

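Run:
```python
from h import *
o=arm.get_obs(); print(o)
```

```text
{'time': 3.425, 'joint_positions': array([ 0.2626793 ,  0.20837395, -0.07834764,  1.29816089,  0.05230823,
        3.1404426 ]), 'qd': array([-0.01487202,  0.03951793,  0.15856604,  0.19465225, -0.01449329,
        0.00028178]), 'effort': array([-3.01705196e+00, -7.33325815e+01,  6.42922997e+01, -1.49635009e+00,
       -1.79637718e-02,  3.26092311e-03]), 'tool_pos': array([463.15867962, 226.14453919, 236.02052319]), 'ee_rot': array([-3.06461845, -0.40605496,  0.03213245]), 'ft_force': array([-3.92220864,  0.91261687, -5.56126421]), 'wrist_torque': array([-0.04281077,  0.19786328,  0.03922022]), 'gripper_width': 0.9996970896560262}
```

```bash
python3 -m jog '[{"fingers":-1,"delta_pos":[0,0,0],"turn":[0,0,-1]},{"fingers":-1,"delta_pos":[0,0,0],"turn":[0,0,-1]},{"fingers":-1,"delta_pos":[0,0,0],"turn":[0,0,-1]},{"fingers":-1,"delta_pos":[0,0,0],"turn":[0,0,-1]},{"fingers":-1,"delta_pos":[0,0,0],"turn":[0,0,-1]}]'
python3 - <<'E'
from h import *
o=arm.get_obs(); print(o['tool_pos'],R.from_rotvec(o['ee_rot']).as_matrix().round(3),o['joint_positions'].round(3))
E
```

```text
time: 4.05
tool_pos: [470.9, 226.8, 245.9]
ee_rot: [-2.739, -1.434, -0.018]
ft_force: [0.1, 0.2, -0.5]
gripper_width: 1.002
[470.90976089 226.83928653 245.93103143] [[ 0.57   0.821 -0.013]
 [ 0.821 -0.569  0.05 ]
 [ 0.033 -0.039 -0.999]] [ 0.261  0.208 -0.053  1.309  0.051  2.438]
```

```bash
for i in 1 2 3; do python3 -m jog '[{"fingers":-1,"delta_pos":[0,0,0],"turn":[0,0,-1]},{"fingers":-1,"delta_pos":[0,0,0],"turn":[0,0,-1]},{"fingers":-1,"delta_pos":[0,0,0],"turn":[0,0,-1]},{"fingers":-1,"delta_pos":[0,0,0],"turn":[0,0,-1]},{"fingers":-1,"delta_pos":[0,0,0],"turn":[0,0,-1]}]'; done
cat > st.py <<'E'
from h import *
import sys
o=arm.get_obs(); M=R.from_rotvec(o['ee_rot']).as_matrix(); print('t',round(o['time'],2),'pos',o['tool_pos'].round(1),'yaw',np.degrees(np.arctan2(M[1,0],M[0,0])).round(2),'z',M[:,2].round(4),'f',o['ft_force'].round(1),'tq',o['wrist_torque'].round(2),'w',round(o['gripper_width'],3),'J',o['joint_positions'].round(2))
# upright correction: rotation in tool frame to bring z to -Z world
zt=M.T@np.array([0,0,-1.]); ax=np.cross([0,0,1],zt); print('tilt fix turn units',(np.degrees(ax)/8).round(3))
if len(sys.argv)>3:
    g=np.array([float(a) for a in sys.argv[1:4]]); print('tool delta units',(M.T@(g-o['tool_pos'])/50).round(3))
if len(sys.argv)>4:
    yw=np.degrees(np.arctan2(M[1,0],M[0,0])); dy=(float(sys.argv[4])-yw+180)%360-180; print('turn z units',(-dy/8).round(3))
E
python3 st.py 461.3 290.7 236 189.15
```

```text
time: 4.68
tool_pos: [470.9, 226.8, 245.9]
ee_rot: [-2.088, -2.289, -0.043]
ft_force: [-0.4, 0.1, 0.7]
gripper_width: 1.001
time: 5.3
tool_pos: [470.9, 226.8, 245.9]
ee_rot: [-1.184, -2.876, -0.063]
ft_force: [0.4, 0.1, -0.7]
gripper_width: 0.996
time: 5.92
tool_pos: [470.9, 226.8, 245.9]
ee_rot: [-0.129, -3.123, -0.077]
ft_force: [-0.5, -0.3, -0.4]
gripper_width: 1.002
t 5.92 pos [470.9 226.8 245.9] yaw 175.28 z [-0.013   0.0495 -0.9987] f [-0.5 -0.3 -0.4] tq [-0.03  0.    0.02] w 1.002 J [ 0.26  0.21 -0.05  1.31  0.05  0.34]
tilt fix turn units [ 0.346 -0.122  0.   ]
tool delta units [0.293 1.246 0.264]
turn z units -1.733
```

```bash
python3 -m jog '[{"fingers":-1,"delta_pos":[0,0,0],"turn":[0.173,-0.061,-0.867]},{"fingers":-1,"delta_pos":[0,0,0],"turn":[0.173,-0.061,-0.867]},{"fingers":-1,"delta_pos":[0,0.43,0],"turn":[0,0,0]},{"fingers":-1,"delta_pos":[0,0.43,0],"turn":[0,0,0]},{"fingers":-1,"delta_pos":[-0.01,0.42,0],"turn":[0,0,0]}]'
python3 st.py 461.3 290.7 162 189.15
python3 -c "
from h import *
cap('wrist','w4')"
```

```text
time: 6.55
tool_pos: [461.4, 290.8, 246.0]
ee_rot: [-0.242, 3.126, 0.003]
ft_force: [0.6, 0.5, 0.3]
gripper_width: 1.003
t 6.55 pos [461.4 290.8 246. ] yaw -171.15 z [ 0.0057  0.0021 -1.    ] f [0.6 0.5 0.3] tq [-0.   -0.    0.02] w 1.003 J [ 0.41  0.25  0.    1.32 -0.    0.25]
tilt fix turn units [ 0.008  0.042 -0.   ]
tool delta units [ 0.012 -0.004  1.681]
turn z units -0.037
```

View pics/w4.png

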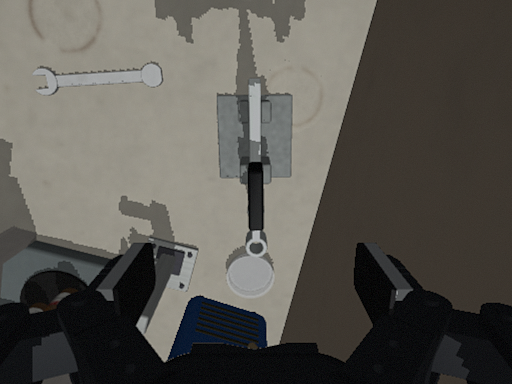

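Run:
```python
from h import *
im=load('w4')[0]; cv2.imwrite('pics/w4c.png',cv2.resize(im[70:270,210:310],None,fx=3,fy=3,interpolation=cv2.INTER_CUBIC))
```

```text
(no output)
```

View pics/w4c.png

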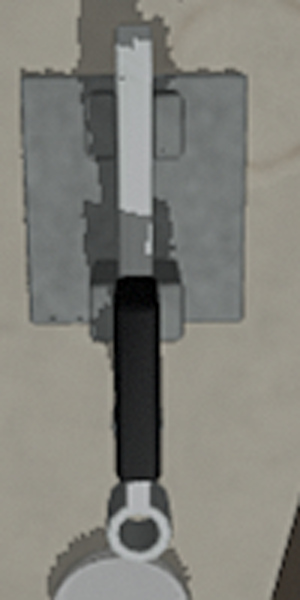

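Run:
```python
from h import *
D=lambda a,b,z:pt('w4',210+a/3-.33,70+b/3-.33,z)
f=lambda p:p[:2].round(1)
k=D(139,533,124); fe=D(135,43,141); t1=D(138,303,171); t2=D(138,478,171)
print('kn',f(k),'free',f(fe),'tab',f(t1),f(t2))
e=k-fe; print(np.linalg.norm(e[:2]),np.degrees(np.arctan2(e[1],e[0]))); e=t2-t1; print(np.linalg.norm(e[:2]),np.degrees(np.arctan2(e[1],e[0])))
print('width panel',D(152,43,141)-D(117,43,141))
```

```text
kn [514.2 299.7] free [389.5 279.2] tab [439.9 287.6] [478.2 293.5]
126.33878469658012 9.30825660991511
38.70060468658249 8.850237678053013
width panel [-1.16631262  7.55554782  0.        ]
```

```bash
python3 -m jog '[{"fingers":-1,"delta_pos":[0,0,0.5],"turn":[0.008,0.04,-0.037]},{"fingers":-1,"delta_pos":[0.01,0,0.5],"turn":[0,0,0]},{"fingers":-1,"delta_pos":[0,0,0.48],"turn":[0,0,0]},{"fingers":-1,"delta_pos":[0,0,0.2],"turn":[0,0,0]},{"fingers":-0.2,"delta_pos":[0,0,0],"turn":[0,0,0]}]' 35
python3 st.py 460.6 290.7 162 189.15
python3 -m jog '[{"fingers":0.5,"delta_pos":[0,0,0],"turn":[0,0,0]},{"fingers":1,"delta_pos":[0,0,0],"turn":[0,0,0]},{"fingers":1,"delta_pos":[0,0,0],"turn":[0,0,0]},{"fingers":1,"delta_pos":[0,0,0],"turn":[0,0,0]},{"fingers":1,"delta_pos":[0,0,0],"turn":[0,0,0]}]' 35
python3 st.py 460.6 290.7 162 189.15
```

```text
time: 7.22
tool_pos: [460.8, 290.0, 161.1]
ee_rot: [0.251, -3.131, 0.0]
ft_force: [0.5, 0.3, 0.2]
gripper_width: 0.818
t 7.22 pos [460.8 290.  161.1] yaw -170.84 z [-1.e-03 -3.e-04 -1.e+00] f [0.5 0.3 0.2] tq [ 0.    0.   -0.03] w 0.818 J [ 0.41  0.29 -0.16  1.12  0.    0.25]
tilt fix turn units [-0.001 -0.007  0.   ]
tool delta units [ 0.002  0.014 -0.018]
turn z units 0.001
time: 7.85
tool_pos: [460.9, 290.4, 161.4]
ee_rot: [-0.251, 3.131, 0.001]
ft_force: [0.8, -0.0, 5.0]
gripper_width: 0.11
t 7.85 pos [460.9 290.4 161.4] yaw -170.82 z [ 4.e-04  6.e-04 -1.e+00] f [ 0.8 -0.   5. ] tq [ 0.22 -0.04 -0.05] w 0.11 J [ 0.41  0.29 -0.16  1.12  0.    0.25]
tilt fix turn units [ 0.003  0.004 -0.   ]
tool delta units [ 0.004  0.006 -0.012]
turn z units 0.003
```

```bash
python3 -m jog '[{"fingers":1,"delta_pos":[0,0,-0.1],"turn":[0,0,0]},{"fingers":1,"delta_pos":[0,0,-0.2],"turn":[0,0,0]},{"fingers":1,"delta_pos":[0,0,-0.3],"turn":[0,0,0]},{"fingers":1,"delta_pos":[0,0,-0.4],"turn":[0,0,0]},{"fingers":1,"delta_pos":[0,0,-0.4],"turn":[0,0,0]}]' 35
python3 st.py 
python3 -c "
from h import *
cap('wrist','w5')
im=load('w5')[0]; cv2.imwrite('pics/w5c.png',cv2.resize(im[10:384,140:370],None,fx=1.6,fy=1.6,interpolation=cv2.INTER_CUBIC))"
```

```text
time: 8.48
tool_pos: [460.6, 290.2, 232.3]
ee_rot: [0.251, -3.131, -0.0]
ft_force: [-0.2, 0.6, -4.2]
gripper_width: 0.111
t 8.47 pos [460.6 290.2 232.3] yaw -170.82 z [-3.e-04 -0.e+00 -1.e+00] f [-0.2  0.6 -4.2] tq [ 0.01 -0.1  -0.  ] w 0.111 J [ 0.41  0.25 -0.03  1.29  0.    0.25]
tilt fix turn units [ 0.    -0.002  0.   ]
```

View pics/w5c.png

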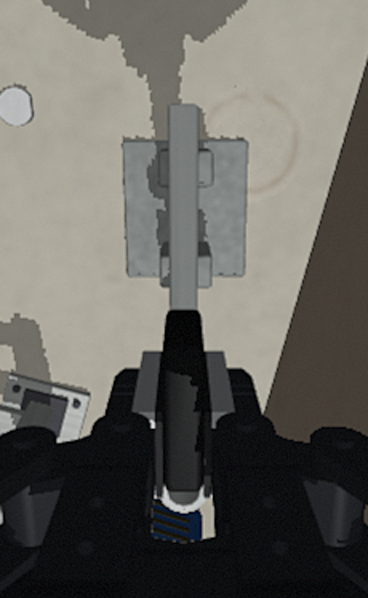

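Run:
```python
from h import *
im=load('w5')[0]
cv2.imwrite('pics/w5d.png',cv2.resize(im[60:110,225:285],None,fx=10,fy=10,interpolation=cv2.INTER_CUBIC))
for u,v in((255,78),(255,100),(255,150),(255,180),(248,100),(262,100)): print(u,v,pt('w5',u,v).round(1))
c=np.array([460.6,290.2]); ex=np.array([-np.cos(np.radians(9.18)),-np.sin(np.radians(9.18))]); ey=np.array([ex[1],-ex[0]])
p=pt('w5',255,75,211.9); print(p, (p[:2]-c)@ex,(p[:2]-c)@ey)
```

```text
255 78 [387.1 277.8 211.4]
255 100 [395.8 279.2 212.7]
255 150 [416.7 282.6 212.8]
255 180 [429.9 284.7 213.5]
248 100 [396.3 276.3 212.4]
262 100 [395.4 282.1 213. ]
[385.96415456 277.66402163 211.9       ] 75.67985796986758 -0.4682685396291285
```

View pics/w5d.png

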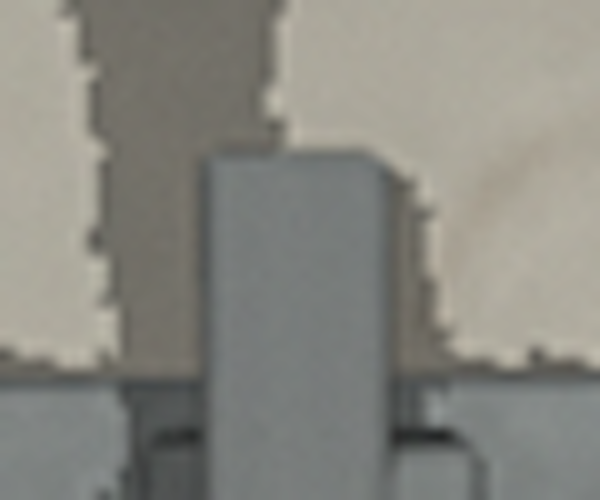

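Run:
```python
from h import *
for v in (100,115,130,145): print(v,pt('w4',254,v).round(1))
mount=np.array(arm.get_calibration('wrist')['mount']); K=load('w5')[3]
def pr(T,yaw,p):
    M=np.eye(4); M[:3,:3]=R.from_euler('z',yaw,degrees=True).as_matrix()@np.diag([1,-1,-1]); M[:3,3]=T
    c=np.linalg.inv(M@mount)@np.append(p,1); return (K[0]*c[0]/c[2]+K[2]).round(),(K[1]*c[1]/c[2]+K[3]).round(),c[2].round()
for T in ((480,162,232),(520,235,290),(540,240,260),(560,250,260),(540,235,232),(560,235,300)):
    print(T,pr(T,189.15,(599.4,170.2,130)),pr(T,189.15,(599.4,170.2,50)))
```

```text
100 [399.6 280.3 141.3]
115 [409.2 281.8 141.8]
130 [419.1 283.3 141.8]
145 [429.3 284.9 141.4]
(480, 162, 232) (np.float64(242.0), np.float64(334.0), np.float64(272.0)) (np.float64(245.0), np.float64(280.0), np.float64(349.0))
(520, 235, 290) (np.float64(173.0), np.float64(244.0), np.float64(314.0)) (np.float64(189.0), np.float64(214.0), np.float64(390.0))
(540, 240, 260) (np.float64(161.0), np.float64(237.0), np.float64(279.0)) (np.float64(181.0), np.float64(206.0), np.float64(356.0))
(560, 250, 260) (np.float64(150.0), np.float64(213.0), np.float64(273.0)) (np.float64(173.0), np.float64(186.0), np.float64(350.0))
(540, 235, 232) (np.float64(157.0), np.float64(254.0), np.float64(252.0)) (np.float64(180.0), np.float64(216.0), np.float64(329.0))
(560, 235, 300) (np.float64(179.0), np.float64(200.0), np.float64(312.0)) (np.float64(194.0), np.float64(179.0), np.float64(389.0))
```

```bash
python3 -m jog '[{"fingers":1,"delta_pos":[-0.35,-0.31,-0.19],"turn":[0,0,0]},{"fingers":1,"delta_pos":[-0.4,-0.36,-0.19],"turn":[0,0,0]},{"fingers":1,"delta_pos":[-0.4,-0.36,-0.18],"turn":[0,0,0]},{"fingers":1,"delta_pos":[-0.26,-0.21,0],"turn":[0,0,0]},{"fingers":1,"delta_pos":[0,0,0],"turn":[0,0,0]}]'
python3 st.py
python3 - <<'E'
from h import *
cap('wrist','w6')
im=load('w6')[0]; cv2.imwrite('pics/w6c.png',cv2.resize(im[170:270,110:260],None,fx=5,fy=5,interpolation=cv2.INTER_CUBIC))
def slope(n,z0,z1):
    P=cloud(n); m=np.zeros(P.shape[:2],bool); m[85:180,251:259]=1; m&=(P[...,2]>z0)&(P[...,2]<z1); q=P[m]; s=(q-q.mean(0)); 
    d=s[:,:2]@np.array([np.cos(.16),np.sin(.16)]); print(n,len(q),'pitch deg (up toward hinge)',np.degrees(np.polyfit(d,q[:,2],1)[0]).round(2))
slope('w4',137,146);slope('w5',205,220);slope('w6',230,250)
E
```

```text
time: 9.15
tool_pos: [540.6, 239.7, 258.1]
ee_rot: [0.249, -3.13, 0.0]
ft_force: [0.5, 0.2, -4.3]
gripper_width: 0.109
t 9.15 pos [540.6 239.7 258.1] yaw -170.9 z [-1.6e-03 -4.0e-04 -1.0e+00] f [ 0.5  0.2 -4.3] tq [ 0.01 -0.12  0.01] w 0.109 J [0.28 0.33 0.15 1.39 0.   0.12]
tilt fix turn units [-0.001 -0.012  0.   ]
w4 623 pitch deg (up toward hinge) 0.17
w5 756 pitch deg (up toward hinge) -0.06
w6 755 pitch deg (up toward hinge) -0.05
```

View pics/w6c.png

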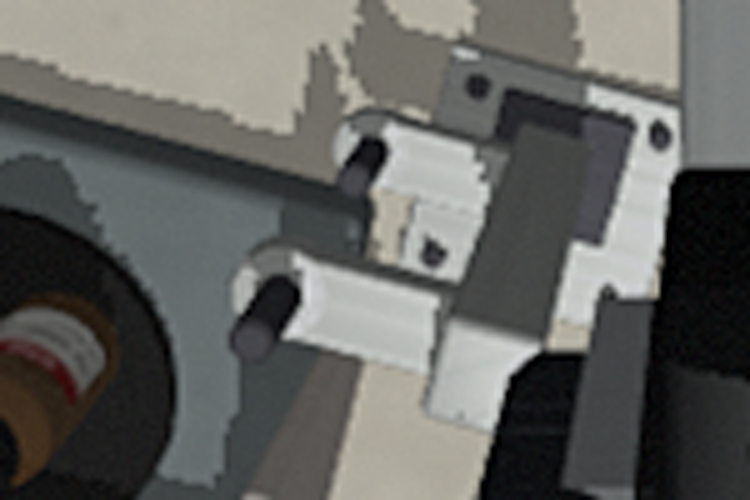

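Run:
```python
from h import *
f=lambda a,b,z:pt('w6',110+a/5-.4,170+b/5-.4,z).round(1)
print(f(251,337,130),f(357,178,50))
im=load('w3')[0]; cv2.imwrite('pics/w3c.png',cv2.resize(im[0:80,290:430],None,fx=5.5,fy=5.5,interpolation=cv2.INTER_CUBIC))
```

```text
[598.5 169.5 130. ] [598.5 170.2  50. ]
```

View pics/w3c.png

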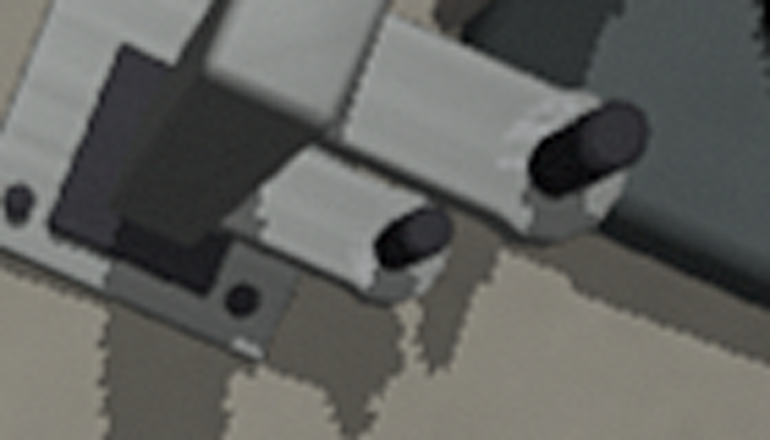

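```bash
python3 -m jog '[{"fingers":1,"delta_pos":[0.8,0,0],"turn":[0,0,0.006]},{"fingers":1,"delta_pos":[0.8,0,0],"turn":[0,-0.01,0]},{"fingers":1,"delta_pos":[0.03,-0.7,0.45],"turn":[0,0,0]},{"fingers":1,"delta_pos":[0.03,-0.6,0.45],"turn":[0,0,0]},{"fingers":1,"delta_pos":[0,-0.26,0.2],"turn":[0,0,0]}]'
python3 st.py 544.85 160.8 203 189.15
```

```text
time: 9.82
tool_pos: [469.3, 149.4, 202.9]
ee_rot: [0.25, -3.131, -0.0]
ft_force: [-0.7, -0.2, -3.3]
gripper_width: 0.109
t 9.82 pos [469.3 149.4 202.9] yaw -170.89 z [-8.e-04  1.e-04 -1.e+00] f [-0.7 -0.2 -3.3] tq [ 0.07 -0.1   0.03] w 0.109 J [ 0.14  0.18 -0.2   1.19  0.   -0.02]
tilt fix turn units [ 0.001 -0.006  0.   ]
tool delta units [-1.528 -0.015 -0.004]
turn z units -0.005
```

Now in from the front, level, to over the pins.

```bash
python3 -m jog '[{"fingers":1,"delta_pos":[-0.4,0,0],"turn":[0,0,-0.005]},{"fingers":1,"delta_pos":[-0.4,0,0],"turn":[0,0,0]},{"fingers":1,"delta_pos":[-0.4,0,0],"turn":[0,0,0]},{"fingers":1,"delta_pos":[-0.32,-0.015,0],"turn":[0,0,0]},{"fingers":1,"delta_pos":[0,0,0],"turn":[0,0,0]}]'
python3 st.py 544.85 160.8 203 189.15
python3 - <<'E'
from h import *
cap('wrist','w7');cap('scene','s7');cap('top','t7')
im=load('w7')[0]; cv2.imwrite('pics/w7c.png',cv2.resize(im[180:384,150:360],None,fx=2.9,fy=2.9,interpolation=cv2.INTER_CUBIC))
im=load('t7')[0]; cv2.imwrite('pics/t7c.png',cv2.resize(im[110:230,160:310],None,fx=4.5,fy=4.5,interpolation=cv2.INTER_CUBIC))
E
```

```text
time: 10.45
tool_pos: [546.1, 162.1, 203.5]
ee_rot: [-0.252, 3.131, 0.001]
ft_force: [-0.1, -0.3, -4.5]
gripper_width: 0.109
t 10.45 pos [546.1 162.1 203.5] yaw -170.8 z [ 3.e-04  4.e-04 -1.e+00] f [-0.1 -0.3 -4.5] tq [ 0.02 -0.1  -0.05] w 0.109 J [ 0.14  0.31 -0.02  1.24  0.   -0.02]
tilt fix turn units [ 0.002  0.003 -0.   ]
tool delta units [ 0.029 -0.022  0.011]
turn z units 0.006
```

View pics/w7c.png

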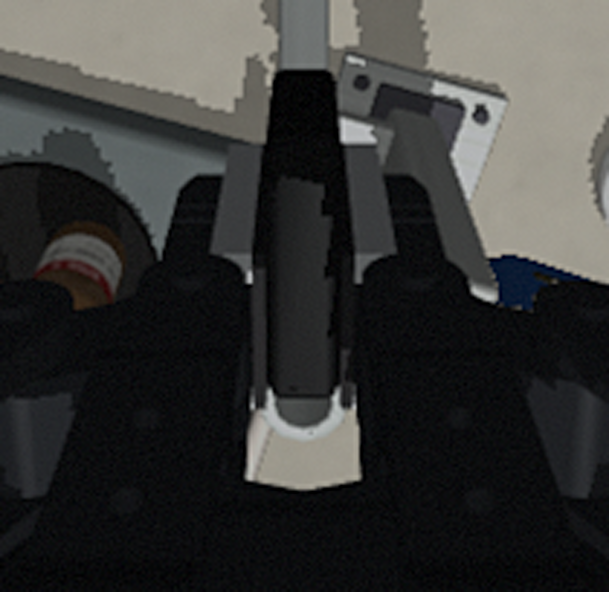

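View pics/t7c.png

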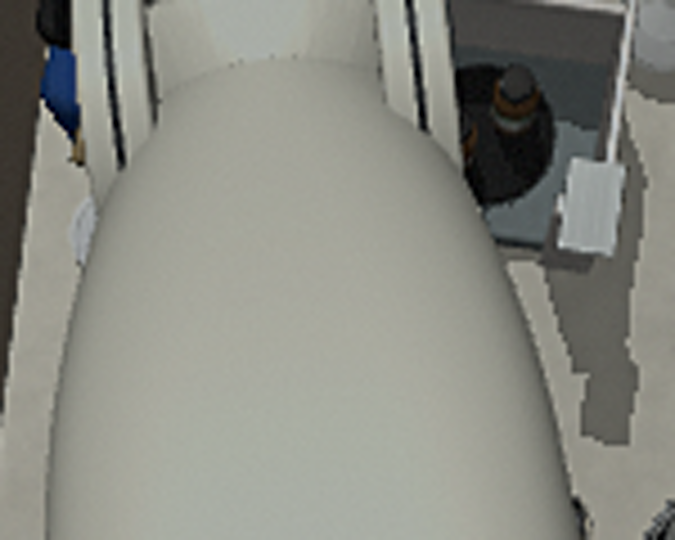

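View pics/s7.png

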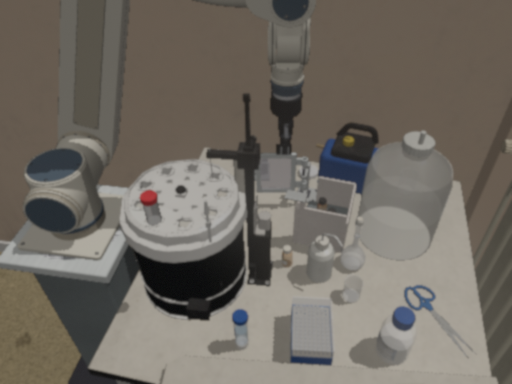

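```bash
python3 -m jog '[{"fingers":1,"delta_pos":[0.03,-0.022,0],"turn":[0,0,0.006]},{"fingers":1,"delta_pos":[0,0,0.1],"turn":[0,0,0]},{"fingers":1,"delta_pos":[0,0,0.1],"turn":[0,0,0]},{"fingers":1,"delta_pos":[0,0,0.06],"turn":[0,0,0]},{"fingers":1,"delta_pos":[0,0,0],"turn":[0,0,0]}]' 30
python3 st.py 544.85 160.8 189 189.15; python3 st.py 544.85 160.8 189 189.15
```

```text
time: 11.22
tool_pos: [544.3, 160.0, 190.5]
ee_rot: [-0.25, 3.132, 0.0]
ft_force: [-0.2, -0.4, -3.8]
gripper_width: 0.107
t 11.22 pos [544.3 160.  190.5] yaw -170.88 z [ 1.e-04  1.e-04 -1.e+00] f [-0.2 -0.4 -3.8] tq [ 0.01 -0.07 -0.01] w 0.107 J [ 0.14  0.31 -0.05  1.21  0.   -0.02]
tilt fix turn units [ 0.     0.001 -0.   ]
tool delta units [-0.014  0.013  0.031]
turn z units -0.004
t 11.22 pos [544.3 160.  190.5] yaw -170.88 z [ 1.e-04  1.e-04 -1.e+00] f [-0.2 -0.4 -3.8] tq [ 0.01 -0.07 -0.01] w 0.107 J [ 0.14  0.31 -0.05  1.21  0.   -0.02]
tilt fix turn units [ 0.     0.001 -0.   ]
tool delta units [-0.014  0.013  0.031]
turn z units -0.004
```

```bash
python3 -m jog '[{"fingers":1,"delta_pos":[-0.01,0.01,0.02],"turn":[0,0,0]},{"fingers":1,"delta_pos":[0,0,0.02],"turn":[0,0,0]},{"fingers":1,"delta_pos":[0,0,0.01],"turn":[0,0,0]},{"fingers":1,"delta_pos":[0,0,0.01],"turn":[0,0,0]},{"fingers":1,"delta_pos":[0,0,0],"turn":[0,0,0]}]' 30
python3 st.py 544.85 160.8 187 189.15
python3 -m jog '[{"fingers":1,"delta_pos":[0,0,0.01],"turn":[0,0,0]},{"fingers":1,"delta_pos":[0,0,0.01],"turn":[0,0,0]},{"fingers":1,"delta_pos":[0,0,0.01],"turn":[0,0,0]},{"fingers":1,"delta_pos":[0,0,0.01],"turn":[0,0,0]},{"fingers":1,"delta_pos":[0,0,0],"turn":[0,0,0]}]' 30
python3 st.py 544.85 160.8 187 189.15
```

```text
time: 11.85
tool_pos: [544.9, 160.6, 187.9]
ee_rot: [-0.25, 3.131, 0.0]
ft_force: [0.5, 0.2, -3.6]
gripper_width: 0.114
t 11.85 pos [544.9 160.6 187.9] yaw -170.88 z [ 7.e-04  1.e-04 -1.e+00] f [ 0.5  0.2 -3.6] tq [ 0.01 -0.07 -0.05] w 0.114 J [ 0.14  0.31 -0.06  1.2   0.   -0.02]
tilt fix turn units [ 0.     0.005 -0.   ]
tool delta units [-0.     0.003  0.018]
turn z units -0.004
time: 12.48
tool_pos: [544.8, 160.6, 185.8]
ee_rot: [-0.25, 3.131, 0.0]
ft_force: [-0.4, -0.5, -3.4]
gripper_width: 0.109
t 12.47 pos [544.8 160.6 185.8] yaw -170.88 z [ 6.e-04  1.e-04 -1.e+00] f [-0.4 -0.5 -3.4] tq [-0.04 -0.01 -0.01] w 0.109 J [ 0.14  0.31 -0.06  1.2   0.   -0.02]
tilt fix turn units [ 0.     0.005 -0.   ]
tool delta units [-0.001  0.003 -0.023]
turn z units -0.004
```

```bash
for i in 1; do python3 -m jog '[{"fingers":1,"delta_pos":[0,0,0.01],"turn":[0,0,0]},{"fingers":1,"delta_pos":[0,0,0.01],"turn":[0,0,0]},{"fingers":1,"delta_pos":[0,0,0.01],"turn":[0,0,0]},{"fingers":1,"delta_pos":[0,0,0.01],"turn":[0,0,0]},{"fingers":1,"delta_pos":[0,0,0],"turn":[0,0,0]}]' 30
python3 st.py 544.85 160.8 187 189.15;done
```

```text
time: 13.1
tool_pos: [544.8, 160.6, 183.8]
ee_rot: [-0.25, 3.131, 0.0]
ft_force: [0.2, -0.2, -3.5]
gripper_width: 0.109
t 13.1 pos [544.8 160.6 183.8] yaw -170.88 z [ 6.e-04  1.e-04 -1.e+00] f [ 0.2 -0.2 -3.5] tq [-0.   -0.02 -0.02] w 0.109 J [ 0.14  0.31 -0.07  1.19  0.   -0.02]
tilt fix turn units [ 0.     0.004 -0.   ]
tool delta units [-0.001  0.003 -0.063]
turn z units -0.004
```

```bash
for i in 1; do python3 -m jog '[{"fingers":1,"delta_pos":[0,0,0.02],"turn":[0,0,0]},{"fingers":1,"delta_pos":[0,0,0.02],"turn":[0,0,0]},{"fingers":1,"delta_pos":[0,0,0.02],"turn":[0,0,0]},{"fingers":1,"delta_pos":[0,0,0.02],"turn":[0,0,0]},{"fingers":1,"delta_pos":[0,0,0],"turn":[0,0,0]}]' 30
python3 st.py 544.85 160.8 187 189.15;done
```

```text
time: 13.72
tool_pos: [544.8, 160.7, 179.8]
ee_rot: [-0.25, 3.131, 0.0]
ft_force: [0.3, -0.7, -4.1]
gripper_width: 0.108
t 13.72 pos [544.8 160.7 179.8] yaw -170.88 z [ 5.e-04  1.e-04 -1.e+00] f [ 0.3 -0.7 -4.1] tq [-0.   -0.08 -0.03] w 0.108 J [ 0.14  0.32 -0.07  1.18  0.   -0.02]
tilt fix turn units [ 0.     0.004 -0.   ]
tool delta units [-0.002  0.003 -0.144]
turn z units -0.004
```

```bash
for i in 1 2; do python3 -m jog '[{"fingers":1,"delta_pos":[0,0,0.02],"turn":[0,0,0]},{"fingers":1,"delta_pos":[0,0,0.02],"turn":[0,0,0]},{"fingers":1,"delta_pos":[0,0,0.02],"turn":[0,0,0]},{"fingers":1,"delta_pos":[0,0,0.02],"turn":[0,0,0]},{"fingers":1,"delta_pos":[0,0,0.01],"turn":[0,0,0]}]' 30
python3 st.py 544.85 160.8 187 189.15;done
```

```text
time: 14.35
tool_pos: [544.8, 160.7, 175.3]
ee_rot: [-0.25, 3.131, 0.0]
ft_force: [-0.2, -0.2, -3.5]
gripper_width: 0.106
t 14.35 pos [544.8 160.7 175.3] yaw -170.88 z [ 6.e-04  1.e-04 -1.e+00] f [-0.2 -0.2 -3.5] tq [ 0.   -0.04  0.05] w 0.106 J [ 0.14  0.32 -0.08  1.17  0.   -0.02]
tilt fix turn units [ 0.     0.005 -0.   ]
tool delta units [-0.001  0.003 -0.234]
turn z units -0.004
time: 14.98
tool_pos: [544.8, 160.6, 170.8]
ee_rot: [-0.25, 3.131, 0.0]
ft_force: [0.3, -0.3, -4.1]
gripper_width: 0.108
t 14.97 pos [544.8 160.6 170.8] yaw -170.88 z [ 6.e-04  1.e-04 -1.e+00] f [ 0.3 -0.3 -4.1] tq [ 0.01 -0.02 -0.  ] w 0.108 J [ 0.14  0.32 -0.09  1.16  0.   -0.02]
tilt fix turn units [-0.     0.004  0.   ]
tool delta units [-0.001  0.003 -0.324]
turn z units -0.004
```

Now small steps to the shoulder.

```bash
for i in 1 2; do python3 -m jog '[{"fingers":1,"delta_pos":[0,0,0.01],"turn":[0,0,0]},{"fingers":1,"delta_pos":[0,0,0.01],"turn":[0,0,0]},{"fingers":1,"delta_pos":[0,0,0.01],"turn":[0,0,0]},{"fingers":1,"delta_pos":[0,0,0],"turn":[0,0,0]},{"fingers":1,"delta_pos":[0,0,0],"turn":[0,0,0]}]' 30
python3 st.py 544.85 160.8 187 189.15;done
```

```text
time: 15.6
tool_pos: [544.9, 160.6, 169.4]
ee_rot: [-0.25, 3.131, 0.0]
ft_force: [0.5, 0.5, -4.2]
gripper_width: 0.106
t 15.6 pos [544.9 160.6 169.4] yaw -170.88 z [ 8.e-04  2.e-04 -1.e+00] f [ 0.5  0.5 -4.2] tq [ 0.01 -0.05 -0.  ] w 0.106 J [ 0.14  0.32 -0.09  1.16  0.   -0.02]
tilt fix turn units [ 0.     0.006 -0.   ]
tool delta units [-0.     0.003 -0.352]
turn z units -0.004
time: 16.23
tool_pos: [544.9, 160.6, 167.9]
ee_rot: [-0.25, 3.131, 0.0]
ft_force: [1.3, 0.2, -2.8]
gripper_width: 0.113
t 16.23 pos [544.9 160.6 167.9] yaw -170.88 z [ 7.e-04  1.e-04 -1.e+00] f [ 1.3  0.2 -2.8] tq [-0.02  0.    0.01] w 0.113 J [ 0.14  0.32 -0.09  1.15  0.   -0.02]
tilt fix turn units [-0.     0.005  0.   ]
tool delta units [-0.     0.003 -0.382]
turn z units -0.004
```

```bash
for i in 1 2; do python3 -m jog '[{"fingers":1,"delta_pos":[0,0,0.008],"turn":[0,0,0]},{"fingers":1,"delta_pos":[0,0,0],"turn":[0,0,0]},{"fingers":1,"delta_pos":[0,0,0.008],"turn":[0,0,0]},{"fingers":1,"delta_pos":[0,0,0],"turn":[0,0,0]},{"fingers":1,"delta_pos":[0,0,0],"turn":[0,0,0]}]' 30
python3 st.py ;done
```

```text
time: 16.85
tool_pos: [544.9, 160.6, 167.1]
ee_rot: [-0.25, 3.131, 0.0]
ft_force: [0.0, 0.9, -3.7]
gripper_width: 0.107
t 16.85 pos [544.9 160.6 167.1] yaw -170.89 z [ 7.e-04  1.e-04 -1.e+00] f [ 0.   0.9 -3.7] tq [ 0.   -0.08 -0.03] w 0.107 J [ 0.14  0.32 -0.1   1.15  0.   -0.02]
tilt fix turn units [ 0.     0.005 -0.   ]
time: 17.48
tool_pos: [544.9, 160.6, 166.7]
ee_rot: [-0.25, 3.13, 0.0]
ft_force: [-2.1, -1.3, 4.2]
gripper_width: 0.11
t 17.48 pos [544.9 160.6 166.7] yaw -170.88 z [ 1.2e-03  2.0e-04 -1.0e+00] f [-2.1 -1.3  4.2] tq [-0.05  0.4   0.02] w 0.11 J [ 0.14  0.32 -0.1   1.15 -0.   -0.02]
tilt fix turn units [-0.     0.008  0.   ]
```

```bash
python3 -m jog '[{"fingers":0.7,"delta_pos":[0,0,0],"turn":[0,0,0]},{"fingers":0.5,"delta_pos":[0,0,0],"turn":[0,0,0]},{"fingers":0.5,"delta_pos":[0,0,0],"turn":[0,0,0]},{"fingers":0.5,"delta_pos":[0,0,0],"turn":[0,0,0]},{"fingers":0.5,"delta_pos":[0,0,0],"turn":[0,0,0]}]' 30
python3 st.py
python3 - <<'E'
from h import *
cap('wrist','w8');cap('scene','s8')
im=load('w8')[0]; cv2.imwrite('pics/w8c.png',cv2.resize(im[:,130:380],None,fx=1.56,fy=1.56,interpolation=cv2.INTER_CUBIC))
im=load('s8')[0]; cv2.imwrite('pics/s8c.png',cv2.resize(im[90:260,230:380],None,fx=3.5,fy=3.5,interpolation=cv2.INTER_CUBIC))
P=cloud('w8'); m=np.zeros(P.shape[:2],bool); m[60:200,250:260]=1; q=P[m]; q=q[(q[:,2]>130)&(q[:,2]<160)]; print(len(q), np.median(q[:,2]))
E
```

```text
time: 18.1
tool_pos: [544.9, 160.6, 166.3]
ee_rot: [-0.25, 3.131, 0.0]
ft_force: [0.3, -0.6, 0.2]
gripper_width: 0.246
t 18.1 pos [544.9 160.6 166.3] yaw -170.88 z [ 7.e-04  1.e-04 -1.e+00] f [ 0.3 -0.6  0.2] tq [-0.03 -0.01 -0.05] w 0.246 J [ 0.14  0.32 -0.1   1.15  0.   -0.02]
tilt fix turn units [ 0.     0.005 -0.   ]
1274 143.73453512462459
```

View pics/w8c.png

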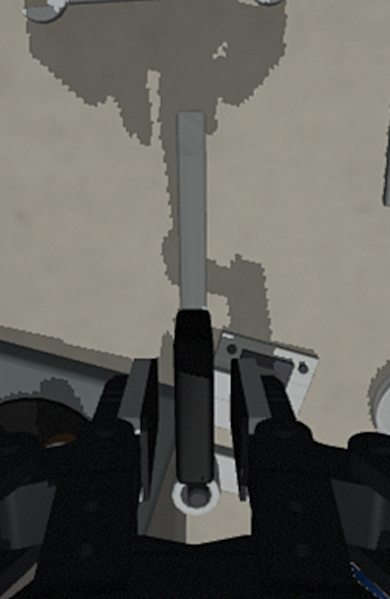

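View pics/s8c.png

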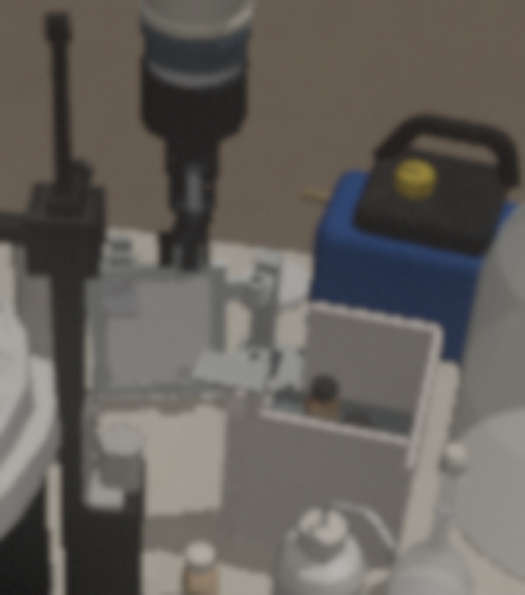

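Run:
```python
from h import *
for v in (80,100,120,140,160,180): print(v,pt('w8',252,v).round(1), pt('w8',255,v).round(1))
im=load('w8')[0]; cv2.imwrite('pics/w8k.png',cv2.resize(im[290:350,225:295],None,fx=10,fy=10,interpolation=cv2.INTER_CUBIC))
```

```text
80 [472.3 147.3 143.4] [472.1 148.5 143.3]
100 [480.4 148.5 142.5] [480.2 149.8 143.1]
120 [488.6 149.8 144.6] [488.6 151.1 143.1]
140 [497.3 151.2 143.6] [497.  152.5 144.2]
160 [506.  152.6 144.4] [505.9 153.9 144.3]
180 [515.1 154.  144.8] [514.9 155.3 144.5]
```

View pics/w8k.png

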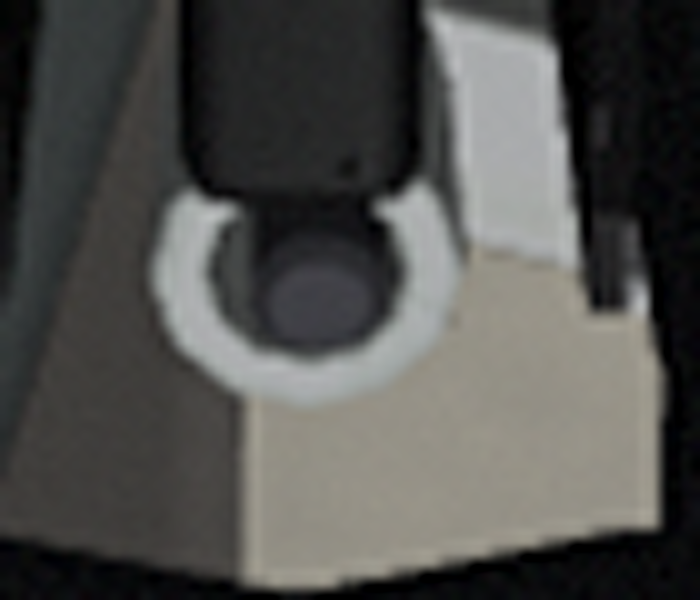

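```bash
cat > arc.py <<'E'
from h import *
o=arm.get_obs(); M=R.from_rotvec(o['ee_rot']).as_matrix(); p=o['tool_pos']
a=np.degrees(np.arctan2(-M[1,0],-M[0,0])); g=np.array([599.,170.])-54.8*np.array([np.cos(np.radians(a)),np.sin(np.radians(a))])
print('t',round(o['time'],2),'a',a.round(2),'of 82.4; pos err in tool x,y mm',((g-p[:2])@M[:2,:2]).round(2),'z',p[2].round(1),'f',o['ft_force'].round(1),'f tool',(M.T@o['ft_force']).round(1),'tq',o['wrist_torque'].round(2),'w',o['gripper_width'].round(3),'J',o['joint_positions'].round(2),'tilt',(M[:2,2]).round(4))
E
python3 arc.py
python3 -m jog '[{"fingers":0.5,"delta_pos":[-0.002,-0.058,0],"turn":[0,0,-0.375]},{"fingers":0.5,"delta_pos":[-0.006,-0.115,0],"turn":[0,0,-0.75]},{"fingers":0.5,"delta_pos":[-0.006,-0.115,0],"turn":[0,0,-0.75]},{"fingers":0.5,"delta_pos":[-0.006,-0.115,0],"turn":[0,0,-0.75]},{"fingers":0.5,"delta_pos":[0,0,0],"turn":[0,0,0]}]' 30
python3 arc.py
```

```text
time: 18.82
tool_pos: [551.7, 141.5, 166.3]
ee_rot: [-0.814, 3.033, -0.0]
ft_force: [-0.1, 0.6, -0.3]
gripper_width: 0.256Traceback (most recent call last):
  File "arc.py", line 4, in <module>
    print('t',round(o['time'],2),'a',a.round(2),'of 82.4; pos err in tool x,y mm',((g-p[:2])@M[:2,:2]).round(2),'z',p[2].round(1),'f',o['ft_force'].round(1),'f tool',(M.T@o['ft_force']).round(1),'tq',o['wrist_torque'].round(2),'w',o['gripper_width'].round(3),'J',o['joint_positions'].round(2),'tilt',(M[:2,2]).round(4))
                                                                                                                                                                                                                                       ^^^^^^^^^^^^^^^^^^^^^^^^
AttributeError: 'float' object has no attribute 'round'
Traceback (most recent call last):
  File "arc.py", line 4, in <module>
    print('t',round(o['time'],2),'a',a.round(2),'of 82.4; pos err in tool x,y mm',((g-p[:2])@M[:2,:2]).round(2),'z',p[2].round(1),'f',o['ft_force'].round(1),'f tool',(M.T@o['ft_force']).round(1),'tq',o['wrist_torque'].round(2),'w',o['gripper_width'].round(3),'J',o['joint_positions'].round(2),'tilt',(M[:2,2]).round(4))
                                                                                                                                                                                                                                       ^^^^^^^^^^^^^^^^^^^^^^^^
AttributeError: 'float' object has no attribute 'round'
```

```bash
sed -i "s/o\['gripper_width'\].round(3)/round(o['gripper_width'],3)/" arc.py
python3 arc.py
python3 - <<'E'
from h import *
cap('wrist','w9')
im=load('w9')[0]; cv2.imwrite('pics/w9c.png',cv2.resize(im[:,130:380],None,fx=1.56,fy=1.56,interpolation=cv2.INTER_CUBIC))
E
```

```text
t 18.82 a 30.05 of 82.4; pos err in tool x,y mm [-0.37  1.  ] z 166.3 f [-0.1  0.6 -0.3] f tool [-0.2  0.6  0.3] tq [ 0.01 -0.03  0.01] w 0.256 J [ 0.1   0.33 -0.09  1.15  0.   -0.42] tilt [0.0008 0.0001]
```

View pics/w9c.png

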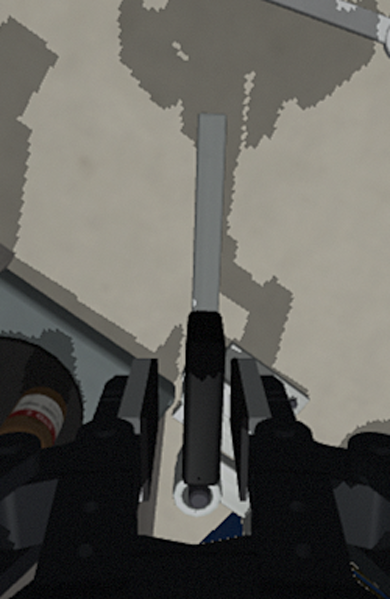

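```bash
python3 -m jog '[{"fingers":0.5,"delta_pos":[-0.006,-0.09,0],"turn":[0,0,-0.6]},{"fingers":0.5,"delta_pos":[-0.006,-0.1,0],"turn":[0,0,-0.7]},{"fingers":0.5,"delta_pos":[-0.006,-0.1,0],"turn":[0,0,-0.7]},{"fingers":0.5,"delta_pos":[-0.006,-0.1,0],"turn":[0,0,-0.7]},{"fingers":0.5,"delta_pos":[-0.004,-0.06,0],"turn":[0,0,-0.4]}]' 30
python3 arc.py
```

```text
time: 19.5
tool_pos: [567.0, 125.7, 166.3]
ee_rot: [-1.448, 2.787, -0.0]
ft_force: [0.3, 0.8, 0.3]
gripper_width: 0.253
t 19.5 a 54.92 of 82.4; pos err in tool x,y mm [ 0.12 -0.73] z 166.3 f [0.3 0.8 0.3] f tool [-0.8  0.2 -0.3] tq [0.09 0.05 0.  ] w 0.253 J [ 0.07  0.34 -0.07  1.16  0.   -0.88] tilt [0.0006 0.0002]
```

```bash
python3 -m jog '[{"fingers":0.5,"delta_pos":[-0.003,-0.08,0],"turn":[0,0,-0.5]},{"fingers":0.5,"delta_pos":[-0.003,-0.08,0],"turn":[0,0,-0.5]},{"fingers":0.5,"delta_pos":[-0.003,-0.08,0],"turn":[0,0,-0.5]},{"fingers":0.5,"delta_pos":[-0.003,-0.07,0],"turn":[0,0,-0.5]},{"fingers":0.5,"delta_pos":[-0.002,-0.04,0],"turn":[0,0,-0.3]}]' 30
python3 arc.py
python3 - <<'E'
from h import *
cap('wrist','w10')
im=load('w10')[0]; cv2.imwrite('pics/w10c.png',cv2.resize(im[:,60:450],None,fx=1.56,fy=1.56,interpolation=cv2.INTER_CUBIC))
E
```

```text
time: 20.12
tool_pos: [582.6, 118.2, 166.3]
ee_rot: [-1.875, 2.52, -0.0]
ft_force: [0.5, 0.5, -0.1]
gripper_width: 0.249
t 20.12 a 73.28 of 82.4; pos err in tool x,y mm [ 0.45 -0.75] z 166.3 f [ 0.5  0.5 -0.1] f tool [-0.6 -0.4  0.1] tq [0.06 0.05 0.06] w 0.249 J [ 0.06  0.37 -0.03  1.17  0.   -1.22] tilt [0.0005 0.0002]
```

View pics/w10c.png

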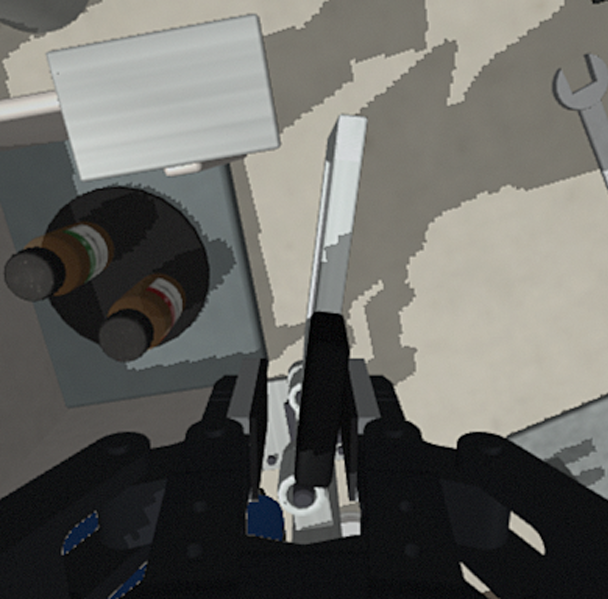

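```bash
python3 -m jog '[{"fingers":0.5,"delta_pos":[0,-0.055,0],"turn":[0,0,-0.3]},{"fingers":0.5,"delta_pos":[0,-0.055,0],"turn":[0,0,-0.3]},{"fingers":0.5,"delta_pos":[0,-0.048,0],"turn":[0,0,-0.3]},{"fingers":0.5,"delta_pos":[0,-0.04,0],"turn":[0,0,-0.2]},{"fingers":0.5,"delta_pos":[0,-0.02,0],"turn":[0,0,-0.05]}]' 30
python3 arc.py
python3 - <<'E'
from h import *
cap('wrist','w11')
im=load('w11')[0]; cv2.imwrite('pics/w11c.png',cv2.resize(im[:,60:450],None,fx=1.56,fy=1.56,interpolation=cv2.INTER_CUBIC))
E
```

```text
time: 20.8
tool_pos: [593.3, 115.6, 166.3]
ee_rot: [-2.07, 2.362, -0.0]
ft_force: [-0.5, 0.2, 0.1]
gripper_width: 0.25
t 20.8 a 82.47 of 82.4; pos err in tool x,y mm [0.13 1.47] z 166.3 f [-0.5  0.2  0.1] f tool [-0.1  0.6 -0.1] tq [ 0.04  0.1  -0.02] w 0.25 J [ 0.05  0.38 -0.01  1.18  0.   -1.39] tilt [0.0006 0.0001]
```

View pics/w11c.png

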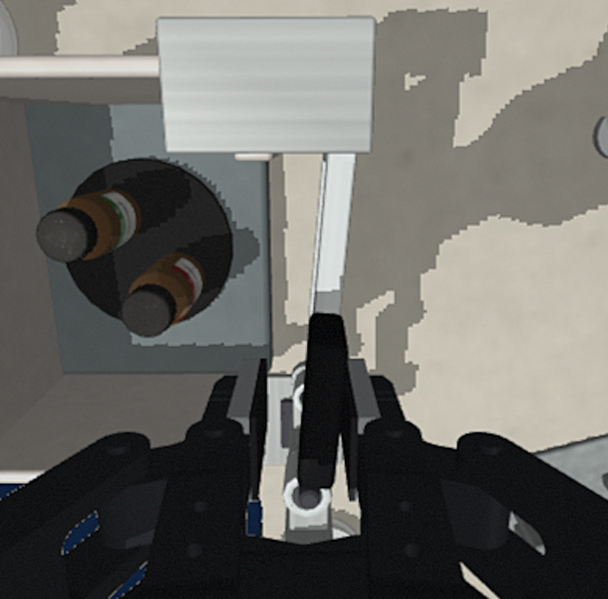

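```bash
python3 -m jog '[{"fingers":0.5,"delta_pos":[0,-0.02,0],"turn":[0,0,0]},{"fingers":0.5,"delta_pos":[0,-0.02,0],"turn":[0,0,0]},{"fingers":0.5,"delta_pos":[0,-0.02,0],"turn":[0,0,0]},{"fingers":0.5,"delta_pos":[0,-0.02,0],"turn":[0,0,0]},{"fingers":0.5,"delta_pos":[0,0,0],"turn":[0,0,0]}]' 30
python3 arc.py
python3 - <<'E'
from h import *
cap('wrist','w12')
im=load('w12')[0]; cv2.imwrite('pics/w12c.png',cv2.resize(im[:,60:450],None,fx=1.56,fy=1.56,interpolation=cv2.INTER_CUBIC))
E
```

```text
time: 21.48
tool_pos: [597.4, 114.9, 166.3]
ee_rot: [-2.071, 2.361, -0.001]
ft_force: [0.0, -0.2, 0.0]
gripper_width: 0.252
t 21.48 a 82.51 of 82.4; pos err in tool x,y mm [-0.02  5.55] z 166.3 f [ 0.  -0.2  0. ] f tool [ 0.2 -0.  -0. ] tq [-0.06  0.07 -0.02] w 0.252 J [ 0.05  0.39  0.    1.18  0.   -1.39] tilt [0.0007 0.0001]
```

View pics/w12c.png

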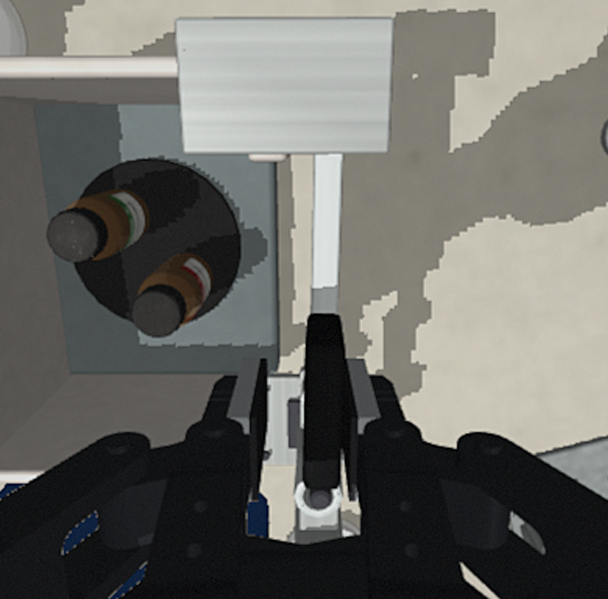

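```bash
for i in 1 2; do python3 -m jog '[{"fingers":0.5,"delta_pos":[0,-0.01,0],"turn":[0,0,0]},{"fingers":0.5,"delta_pos":[0,-0.01,0],"turn":[0,0,0]},{"fingers":0.5,"delta_pos":[0,-0.01,0],"turn":[0,0,0]},{"fingers":0.5,"delta_pos":[0,0,0],"turn":[0,0,0]},{"fingers":0.5,"delta_pos":[0,0,0],"turn":[0,0,0]}]' 30
python3 arc.py; done
python3 - <<'E'
from h import *
cap('wrist','w13')
im=load('w13')[0]; cv2.imwrite('pics/w13c.png',cv2.resize(im[:,60:450],None,fx=1.56,fy=1.56,interpolation=cv2.INTER_CUBIC))
E
```

```text
time: 22.15
tool_pos: [598.8, 114.8, 166.3]
ee_rot: [-2.071, 2.361, -0.001]
ft_force: [-0.3, -0.2, 0.2]
gripper_width: 0.25
t 22.15 a 82.52 of 82.4; pos err in tool x,y mm [0.05 6.98] z 166.3 f [-0.3 -0.2  0.2] f tool [ 0.2  0.2 -0.2] tq [-0.06  0.1  -0.06] w 0.25 J [ 0.05  0.39  0.01  1.19  0.   -1.39] tilt [0.0008 0.0001]
time: 22.78
tool_pos: [600.3, 114.6, 166.3]
ee_rot: [-2.071, 2.361, -0.001]
ft_force: [-0.1, -0.5, 0.2]
gripper_width: 0.248
t 22.77 a 82.52 of 82.4; pos err in tool x,y mm [0.01 8.48] z 166.3 f [-0.1 -0.5  0.2] f tool [ 0.5  0.1 -0.2] tq [-0.09  0.09  0.03] w 0.248 J [ 0.05  0.39  0.01  1.19  0.   -1.39] tilt [0.0008 0.0001]
```

View pics/w13c.png

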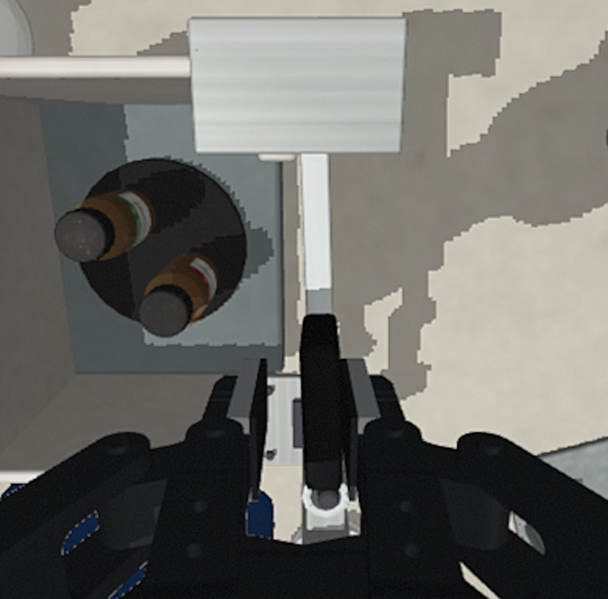

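```bash
for i in 1 2; do python3 -m jog '[{"fingers":0.5,"delta_pos":[0,-0.01,0],"turn":[0,0,0]},{"fingers":0.5,"delta_pos":[0,0,0],"turn":[0,0,0]},{"fingers":0.5,"delta_pos":[0,-0.01,0],"turn":[0,0,0]},{"fingers":0.5,"delta_pos":[0,0,0],"turn":[0,0,0]},{"fingers":0.5,"delta_pos":[0,0,0],"turn":[0,0,0]}]' 30
python3 arc.py; done
```

```text
time: 23.45
tool_pos: [601.0, 114.5, 166.3]
ee_rot: [-2.072, 2.361, -0.0]
ft_force: [-3.6, -0.2, 1.1]
gripper_width: 0.252
t 23.45 a 82.52 of 82.4; pos err in tool x,y mm [0.03 9.18] z 166.3 f [-3.6 -0.2  1.1] f tool [ 0.7  3.5 -1.1] tq [-0.04  0.83  0.02] w 0.252 J [ 0.05  0.4   0.01  1.19  0.   -1.39] tilt [0.0002 0.0002]
time: 24.08
tool_pos: [601.3, 114.5, 166.2]
ee_rot: [2.072, -2.361, -0.001]
ft_force: [-7.5, 0.3, 2.6]
gripper_width: 0.249
t 24.07 a 82.53 of 82.4; pos err in tool x,y mm [0.04 9.53] z 166.2 f [-7.5  0.3  2.6] f tool [ 0.7  7.5 -2.6] tq [0.13 1.51 0.1 ] w 0.249 J [ 0.05  0.4   0.02  1.19  0.   -1.39] tilt [-0.0011  0.0003]
```

```bash
python3 -m jog '[{"fingers":0.5,"delta_pos":[0,0.02,0],"turn":[0,0,0]},{"fingers":0.5,"delta_pos":[0,0.04,0],"turn":[0,0,0]},{"fingers":0.3,"delta_pos":[0,0.04,0],"turn":[0,0,0]},{"fingers":0,"delta_pos":[0,0,0],"turn":[0,0,0]},{"fingers":-0.3,"delta_pos":[0,0,0],"turn":[0,0,0]}]' 30
python3 arc.py
python3 - <<'E'
from h import *
cap('wrist','w14')
im=load('w14')[0]; cv2.imwrite('pics/w14c.png',cv2.resize(im[:,60:450],None,fx=1.56,fy=1.56,interpolation=cv2.INTER_CUBIC))
E
```

```text
time: 24.7
tool_pos: [597.5, 115.0, 166.4]
ee_rot: [-2.071, 2.361, -0.001]
ft_force: [0.4, 0.7, -0.3]
gripper_width: 0.648
t 24.7 a 82.51 of 82.4; pos err in tool x,y mm [0.03 5.64] z 166.4 f [ 0.4  0.7 -0.3] f tool [-0.8 -0.3  0.3] tq [0.03 0.01 0.03] w 0.648 J [ 0.05  0.39  0.    1.18  0.   -1.39] tilt [0.0011 0.0001]
```

View pics/w14c.png

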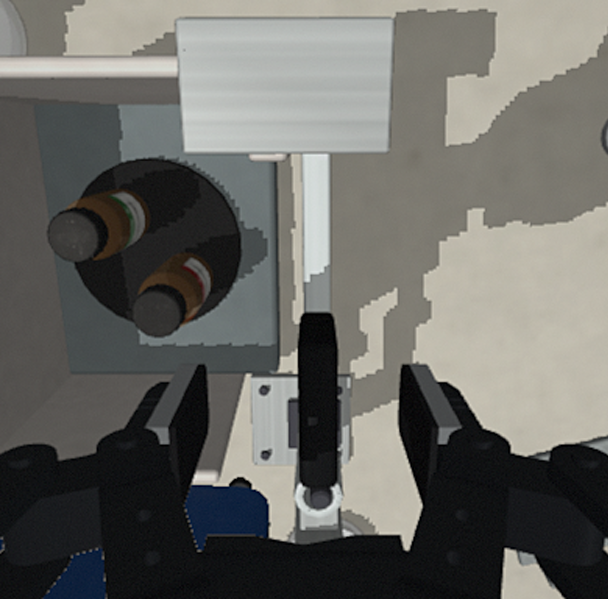

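```bash
python3 -m jog '[{"fingers":-0.3,"delta_pos":[0,0,-0.1],"turn":[0,0,0]},{"fingers":-0.3,"delta_pos":[0,0,-0.3],"turn":[0,0,0]},{"fingers":-0.3,"delta_pos":[0,0,-0.5],"turn":[0,0,0]},{"fingers":-0.3,"delta_pos":[0,0,-0.6],"turn":[0,0,0]},{"fingers":-0.3,"delta_pos":[0,0,-0.6],"turn":[0,0,0]}]' 30
python3 arc.py
python3 -m jog '[{"fingers":-0.3,"delta_pos":[0,0,-0.4],"turn":[0,0,0]},{"fingers":-0.3,"delta_pos":[0.2,-0.4,-0.4],"turn":[0,0,0]},{"fingers":-0.3,"delta_pos":[0.2,-0.4,-0.2],"turn":[0,0,0]},{"fingers":-0.3,"delta_pos":[0.1,-0.4,0],"turn":[0,0,0]},{"fingers":-0.3,"delta_pos":[0,0,0],"turn":[0,0,0]}]' 30
python3 arc.py
python3 - <<'E'
from h import *
cap('wrist','w15');cap('scene','s15');cap('top','t15')
im=load('s15')[0]; cv2.imwrite('pics/s15c.png',cv2.resize(im[90:290,220:380],None,fx=3,fy=3,interpolation=cv2.INTER_CUBIC))
E
```

```text
time: 25.38
tool_pos: [597.2, 115.0, 273.5]
ee_rot: [-2.071, 2.361, -0.002]
ft_force: [0.5, 1.0, -0.3]
gripper_width: 0.65
t 25.38 a 82.52 of 82.4; pos err in tool x,y mm [0.   5.35] z 273.5 f [ 0.5  1.  -0.3] f tool [-1.  -0.4  0.3] tq [0.02 0.   0.01] w 0.65 J [ 0.05  0.35  0.22  1.44  0.   -1.39] tilt [0.0019 0.0002]
time: 26.0
tool_pos: [654.1, 81.8, 321.5]
ee_rot: [-2.07, 2.362, -0.001]
ft_force: [-0.1, 0.1, -0.3]
gripper_width: 0.647
t 26.0 a 82.47 of 82.4; pos err in tool x,y mm [-25.45  66.23] z 321.5 f [-0.1  0.1 -0.3] f tool [-0.1  0.1  0.3] tq [ 0.06 -0.02  0.03] w 0.647 J [-0.    0.46  0.5   1.62  0.   -1.44] tilt [0.0009 0.0001]
```

View pics/w15.png

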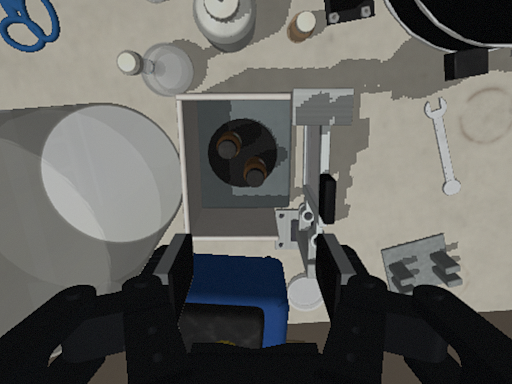

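View pics/s15c.png

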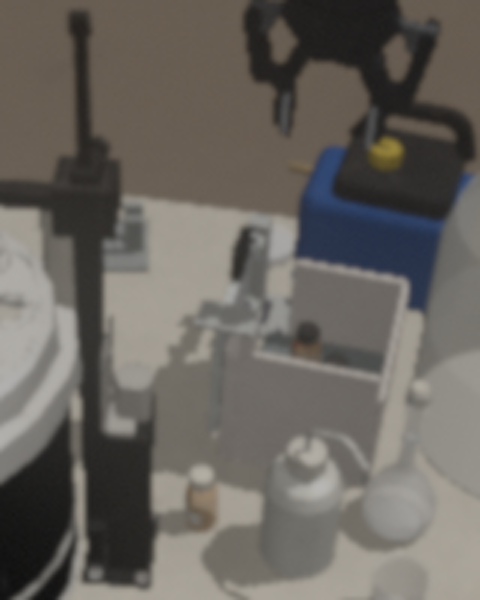

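Run:
```python
from h import *
im=load('w15')[0]; cv2.imwrite('pics/w15c.png',cv2.resize(im[80:260,260:370],None,fx=3.3,fy=3.3,interpolation=cv2.INTER_CUBIC))
```

```text
(no output)
```

View pics/w15c.png

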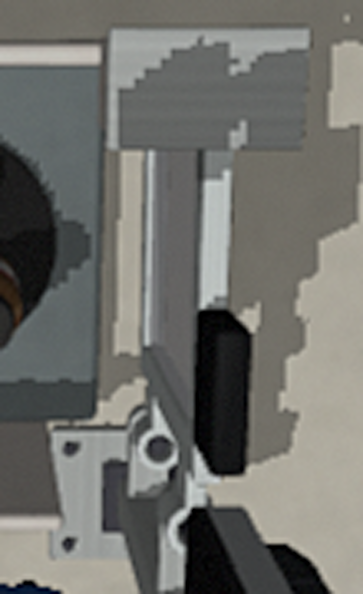

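Run:
```python
from h import *
G=lambda a,b,z:pt('w15',260+a/3.3-.35,80+b/3.3-.35,z)
c,s=np.cos(np.radians(-7.55)),np.sin(np.radians(-7.55)); O=np.array([598.5,164.3])
h=lambda p:((p[:2]-O)@np.array([[c,-s],[s,c]])).round(1)
for n,a,b,z in(('panel near keeper L',203,152,144),('R',232,152,144),('near tab L',200,306,145),('R',228,306,145),('keeper ll',103,148,161),('keeper lr',304,148,161),('kn lower',157,448,50)): print(n,h(G(a,b,z)), G(a,b,z)[:2].round(1))
print('keeper in w2',h(np.array([591.7,31.4])))
P=cloud('w15'); 
for u,v in((326,130),(326,150),(325,165),(328,185)): print(P[v,u].round(1))
# bystanders then/now in top view
for n in ('t0','t15'):
    im=load(n)[0]; print(n)
d=cv2.absdiff(load('t0')[0],load('t15')[0]).max(2); cv2.imwrite('pics/diff.png',d)
a=load('t0')[0][90:270,150:360];b=load('t15')[0][90:270,150:360]; cv2.imwrite('pics/tt.png',cv2.resize(np.hstack([a,b]),None,fx=1.9,fy=1.9,interpolation=cv2.INTER_CUBIC))
```

```text
panel near keeper L [   7.3 -114.7] [590.7  49.6]
R [  -0.5 -114.7] [582.9  50.6]
near tab L [  6.  -72.2] [595.   91.9]
R [ -1.8 -72.2] [587.2  92.9]
keeper ll [  36.2 -117.5] [618.9  43.1]
keeper lr [ -15.  -117.5] [568.2  49.8]
kn lower [0.4 6.4] [599.8 170.6]
keeper in w2 [  10.7 -132.6]
[586.4  54.2 142.5]
[588.  72. 144.]
[589.9  85.8 144. ]
[594.4  95.6 175.2]
t0
t15
```

View pics/tt.png

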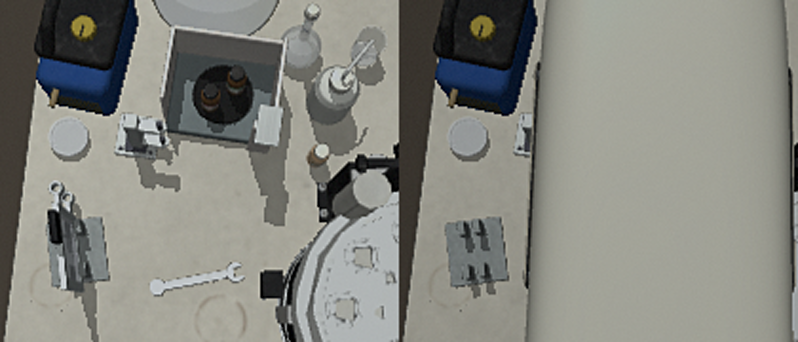

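Run:
```python
from h import *
P=cloud('w14'); m=np.zeros(P.shape[:2],bool); m[102:175,256:268]=1; q=P[m]; q=q[(q[:,2]>138)&(q[:,2]<152)]
d=(q[:,:2]-np.array([599,170]))@np.array([np.cos(np.radians(82.45)),np.sin(np.radians(82.45))]); k=np.polyfit(d,q[:,2],1); print(len(q),'slope rad',k[0].round(3),'panel top extrapolated to axis',k[1].round(1))
A=pt('w2',210,228);
for n,p in(('spanner',(407,112,3)),('dish',(606.4,305.8,14)),('vial',(571,-50,55))): print(n,proj('w15',p),pt('w15',*[min(max(x,0),o) for x,o in zip(proj('w15',p),(511,383))]).round(0))
o=arm.get_obs(); print(o['time'],o['ft_force'])
arm.close_job()
```

```text
875 slope rad 0.034 panel top extrapolated to axis 147.5
spanner (np.float64(443.15520756075614), np.float64(143.46769542024077)) [409. 111.   7.]
dish (np.float64(307.2277914512371), np.float64(292.52839565386444)) [607. 304.  16.]
vial (np.float64(316.40785825822945), np.float64(20.569817734390284)) [561. -58.   1.]
26.15 [-0.19448431  0.50188832  0.20732776]
the job is handed in; nothing more can be done
```

The door is hung on both pins, swung shut and released, and the job was handed in at 26.2 s of the 72 s allowed. I took it from the holder by its tab, lowered it about 73° open onto the pins found in the wrist images, and pushed it shut. I do not have the verdict, because the hand-in reports none.

- **Lowering:** There was no pushing force until the door met the shoulders, where I felt about 8 N. This was within 1 mm of the expected seated height.
- **Hanging:** After I let go, the camera showed the upper pin inside its bore. The panel's top edge, projected back to the hinge axis, is at 147.5 mm; 147 mm means fully seated. The door leans about 0.034 rad because the bores are loose on the pins; the limit is 0.06 rad.
- **Shut:** I pushed until about 7.5 N showed at the gripper against the stop strip, then backed off and opened. The panel's middle near the free edge measures about +3.4 mm along the housing's x axis (allowed -4 to 8 mm). The gripper is well clear and touches nothing.
- **Bystanders:** The spanner and dish still read where they were. My spot check for the vial landed on the worktop, probably because the starting position was a rough reading from the top camera. The vial and the wash bottle still look in place in the last picture, and the arm did not come near either one, but I did not measure them.

One detour: on the first approach to the door the wrist joint ran into its range limit. I turned the gripper half a turn and grasped from the other side, with no contact.

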